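# Lever open the organiser's cover and stand the slate in its stand

## Task

Take the flat-bladed knife from the spoon rest, push its blade into the gap under the front lip of the blue organiser's cover and lever the cover fully open with the blade, not the fingers; lay the knife back on the spoon rest. Then slide the little framed slate up out of its slot in the opened compartment and stand it in the middle of the wooden stand's groove, lengthwise and right down on the groove's floor. Leave the cover open and do not disturb the jar, the elephant or the crayon case.

Things in the scene. Friction and masses are not known exactly. Their poses are not given: they have to be found in the camera images.
- organiser: Sky-blue organiser, fixed, clamped to a raised wooden board (150 x 270). Origin on the desk below the centre of the covered compartment; x from its front (lip, towards the robot) to its hinge side, y to the open pen compartments, z up. Covered compartment outer 83 (x) x 108 (y), walls 4, inner floor z 42, rim z 112. Pen compartments y 56 to 136, pens up to z 128; clamp y -116 to -80, up to z 92.
- gap (a point): Middle of the gap's mouth at organiser x -56.5, y 0, z 107.5. A ledge sticks out 15 mm from the front wall, its top at z 103; between it and the overhanging lip of the closed cover is a gap 9 high (z 103 to 112), 15 deep (organiser x -56.5 to the wall at -41.5) and 108 wide, entered along organiser +x.
- slot (a point): Middle of the slot's bottom at organiser x 0, y 0, z 42. Pairs of ribs 45 high on the front and back walls form one slot 11 wide that holds the slate with its faces looking to organiser +-y; 46 mm are free on either side of the slate.
- cover: Sky-blue flat cover, 98 (x) x 112 (y) x 5, no handle. Origin on the hinge line at its underside; closed, its axes match the organiser's and the plate spans x -98 to 0, z 0 to 5; the front 15 mm overhang as a lip. Opening raises the lip; its z axis is vertical when closed, level when the cover is upright, stop at 1.9 rad. The stiff hinge (1 N at the lip) holds the cover where it is left.
- cover_lip (a point): Middle of the free front edge of the cover, at its underside (moves with the cover, 98 mm from the hinge line).
- hinge_line (a point): Middle of the cover's hinge line, fixed, at organiser x 41.5, y 0, z 112; the axis runs along the organiser's y.
- slate: Small slate in a wooden frame, a flat panel 72 (x, width) x 8 (y, thickness) x 64 (z, height), 70 g. Origin at the centre of its lower edge face, z up when upright. At the start it stands in the slot of the covered compartment (lower edge at z 42, upper edge at z 106), hidden until the cover is open.
- stand: Wooden stand, fixed, 100 (x) x 54 (y) x 35 high. Origin under its centre on the desk. A groove runs along its x through its full length, at y = 0: floor at z 13, 14 mm wide up to z 32, 22 mm wide mouth from z 32 to 35.
- knife: Flat-bladed knife, 190 long, 90 g. Origin at the centre of the handle's underside; x points to the blade's tip, z up. Wooden handle 100 (x -50 to 50) x 18 wide (y) x 22 high (z 0 to 22); steel blade x 50 to 140, 18 wide, 2.5 thick, centred at z 11. Centre of mass near x 30. It starts lying on the spoon rest.
- knife_tip (a point): Middle of the knife blade's front edge, knife x 140, z 11.
- rest: Stainless steel spoon rest, fixed, a long oval dish 200 (x) x 90 (y). Origin under its centre on the desk; inner floor at z 5, low round rim up to z 9.
- jar: Bystander: glass votive jar, 64 across, 65 high, origin under its centre.
- elephant: Bystander: wooden elephant figurine, about 100 long, 66 high, origin on the desk below its centre.
- crayon_case: Bystander: closed orange silicone crayon case, 70 x 130 x 24, origin under its centre.
There are look-alikes about, which are no part of the job. There is more than one size of the knife; the job needs the larger.

How it is judged (in metres and radians):
On the way, in this order (a step that is already met when the one before it is completed fails the run):
1. the knife's blade is prising the cover up (cover past 0.2 rad with the knife pushing on it) (angle between cover's own z axis and vertical above 0.2 rad and contact force between knife and cover above 0.15 N), for 0.1 s.
2. the cover stands open (past 1.35 rad) (angle between cover's own z axis and vertical above 1.35 rad), for 0.2 s.
At the end, for the whole second after the job is handed in: Cover open past 1.35 rad; knife lying on the spoon rest (handle centre within 70 x 40 mm of its centre, underside under 18 mm high); slate in the stand's groove, on its floor within 6 mm, within 30 mm of its middle, in line within 0.25 rad, leaning under 0.4 rad; both at rest (angle between cover's own z axis and vertical above 1.35 rad and x of knife in the frame of rest between -0.07 and 0.07 m and y of knife in the frame of rest between -0.04 and 0.04 m and z of knife in the frame of rest between 0 and 0.018 m and linear speed of each of knife, slate below 0.02 m/s and x of slate in the frame of stand between -0.03 and 0.03 m and y of slate in the frame of stand between -0.008 and 0.008 m and z of slate in the frame of stand between 0.008 and 0.019 m and angle between the x axis of slate and the x axis of stand, either way round below 0.25 rad and angle between slate's own z axis and vertical below 0.4 rad); the robot touches nothing.
It fails at once if the fingers or the arm push the cover while it is not yet open (before 1.2 rad) (angle between cover's own z axis and vertical below 1.2 rad and contact force between any of the fingers, the arm and cover above 1.5 N).
It fails at once if the glass jar is moved by more than 30 mm (distance of jar from where it was at the start of the episode above 0.03 m).
It fails at once if the wooden elephant is moved by more than 30 mm (distance of elephant from where it was at the start of the episode above 0.03 m).
It fails at once if the crayon case is moved by more than 30 mm (distance of crayon_case from where it was at the start of the episode above 0.03 m).
It also fails if it takes over 72 s, if anything falls off the work surface, if the arm or the gripper's body presses on something with over 40 N, if the wrist force passes 120 N, or if a joint passes its speed limit or range.

## Robot

A 6-joint arm with a two-finger parallel gripper is mounted at the origin on the work surface. World frame = base frame: x ahead of the robot, y to its left, z up, the work surface at z = 0. Lengths are in mm, angles in rad, forces in N, time in s.
With the tool pointing down it reaches from about 400 to 925 mm from the base axis. Payload 12.5 kg.
Tool frame: the origin (TCP) lies at the very end of the fingers, on their centre line; the grasp point (between the pads) lies 19 mm behind it (env.grip_point_offset is the distance from the TCP to the grasp point, in mm); z points along the fingers, y is the direction in which the jaws open and shut (so a half turn about z gives the same grasp; the last joint's range is limited). The gripper opens to 95 mm and grips with 3 to 60 N. Pads are 20 mm wide; open, the fingers measure 119 mm over their backs; the gripper's body (75 mm by 180 mm) begins 59 mm behind the grasp point.
Start: joints at [-1.235, 0.491, 1.559, -0, 1.092, -0.106], TCP at [267.254, -564.998, 214.661] pointing down, gripper open.
Joint ranges: [-3.1, 3.1], [-0.84, 2.19], [0.05, 2.79], [-1.13, 4.28], [0.06, 2.93], [-2.69, 2.69]. Speed limits (rad/s): [2.22, 2.22, 2.79, 3.14, 3.14, 3.14].

## Interface

Orientations are given as [roll, pitch, yaw] about the fixed x, y, z axes, in that order (R = Rz(yaw) Ry(pitch) Rx(roll)).
In Python, from cell import env gives the robot as it stands.
- The arm moves only by the tool drive_tool, never from a script. Its argument "commands" is a list of rows, each an object of numbers: "dx", "dy", "dz": the shift along the world's x, y, z in mm; "yaw": the turn about the world's z in degrees. In form: [{"dx": .., "dy": .., "dz": .., "yaw": ..}, ...]. A call has 1 to 5 rows; each row shifts and turns the commanded pose from where the row before left it; what a row does not reach is not made up. A row lasts 1/12 s, in which the tool goes at most 41.7 mm and 7.16 degrees, less where a joint would pass 70% of its speed; a pose out of reach is approached as far as the arm can. A call with a gripper value outside its range is refused whole. "grip" is the opening, from 0 (shut) to 1 (fully open), set as the call begins (left out, the last holds). The fingers move at their own pace and stop on an object; the grip force is fixed at half the most. Time passes only in rows, so rows that do not move let the fingers close. It gives the time, the measured TCP pose, the force and the opening at its end, in the units of the state.
- env.state(): the state, without advancing time (a new reading comes with each control period).
- env.read_camera(name): name is "scene" or "top" or "wrist"; returns the picture (480x640x3 uint8, red, green, blue); there is no depth.
- env.calibration(name): a dict with "intrinsics" (3x3 intrinsics, pixels), "rvec" (rotation vector, rad) and "tvec" (3), from world to camera coordinates, as OpenCV has them. Camera axes: x right, y down, z forward; pixel columns grow to the right and rows downward; lengths in mm; the calibration is good to about 2 mm. The wrist camera is an equidistant fisheye: a pixel r from the principal point sees the ray r / f radians off the axis. A picture is of the moment at which its call begins: read the wrist's pose just before it. calibration takes no time and is no camera call; for the wrist camera it gives the pose at the moment of the call.
- env.job_done(): hands the job in, once; it reports no verdict.
Trained networks look in the newest picture that a camera, given by its name, has taken for a name from the list of things; names that differ only in an ending like _2 or _b are one class to them, and where a whole thing is asked for, a point or a joint stands for the part that bears it (a point fixed in the world has none). Each returns a list of dicts, best first, with "conf" (0 to 1); they miss things now and then, are a little off and sometimes report something else, mostly with a low value. They report only what shows in the picture. A call takes as long as a camera call. They do not tell look-alikes from the thing itself.
- env.trace(query, camera): "pixels" (480x640 bool, what is visible of it) and "pixel" ([column, row] in pixels, amid what is visible of it).
- env.place_of(query, camera): "pixel" ([column, row] in pixels: a listed point, or the origin of a listed thing).
The state is a dict: "t": time; "joints": joint angles; "qvel": joint speeds; "tau": joint torques, N m; "eef_pos": TCP position; "tcp_rot": TCP orientation; "ft_force": force on the tool from outside, world axes, zero at the start; "moment": the same for the moment, N m; "opening": opening from 0.0 (shut) to 1.0 (fully open).
Only numpy, scipy, OpenCV 4.12 (cv2) and the standard library are available. Lean on these libraries where they do the work, as an engineer would, in place of code of your own. Each camera call takes 0.05 s, during which the arm holds its last target.

## Working session

There is one attempt and no reset: what is moved stays moved. The work goes in short steps, Python scripts to look and compute and a tool call to move; the robot and the scene stay as the last step left them, time stands still between calls to the robot, and variables do not carry over. Pictures are saved under pics/ and viewed, and the job is handed in when it is done.

Besides the shell and the picture viewer there is one more tool, called after "Request:" by a JSON object that holds its "op" and its "data", one argument or row to a line. drive_tool: Moves the arm, as the interface text tells. Its arguments: {"type":"object","properties":{"commands":{"type":"array"},"grip":{"type":"number"}},"required":["commands"]}

```bash
ls; mkdir -p pics; cat > h.py <<'E'
import numpy as np, cv2
from cell import env
def snap(n,f):
    c=env.calibration(n); im=env.read_camera(n); cv2.imwrite('pics/'+f+'.png',cv2.cvtColor(im,cv2.COLOR_RGB2BGR)); 
    import pickle; pickle.dump((c,im),open('pics/'+f+'.pkl','wb')); return c,im
def ray(c,px):
    K=np.array(c['intrinsics']);R,_=cv2.Rodrigues(np.array(c['rvec'],float));t=np.array(c['tvec'],float).ravel()
    d=np.linalg.inv(K)@np.array([px[0],px[1],1.]); 
    if c.get('fish'):
        r=np.hypot(d[0],d[1]); d=np.array([d[0]/r*np.sin(r),d[1]/r*np.sin(r),np.cos(r)]) if r>1e-9 else np.array([0,0,1.])
    d=R.T@d; return -R.T@t, d/np.linalg.norm(d)
def atz(c,px,z):
    o,d=ray(c,px); return o+d*(z-o[2])/d[2]
def tri(l):
    A=np.zeros((3,3));b=np.zeros(3)
    for c,p in l:
        o,d=ray(c,p);P=np.eye(3)-np.outer(d,d);A+=P;b+=P@o
    x=np.linalg.solve(A,b); return x,[np.linalg.norm((np.eye(3)-np.outer(d,d))@(x-o)) for o,d in [ray(c,p) for c,p in l]]
def proj(c,X):
    K=np.array(c['intrinsics']);R,_=cv2.Rodrigues(np.array(c['rvec'],float));t=np.array(c['tvec'],float).ravel()
    p=R@np.array(X,float)+t
    if c.get('fish'):
        th=np.arctan2(np.hypot(p[0],p[1]),p[2]); q=p[:2]/np.hypot(p[0],p[1])*th
    else: q=p[:2]/p[2]
    return K[:2,:2]@q+K[:2,2]
E
python3 - <<'E'
from h import *
for n in ['scene','top','wrist']:
    c,im=snap(n,n+'0'); print(n,c)
print(env.state(), env.grip_point_offset)
E
```

```text
pics
scene {'intrinsics': array([[518.02565501,   0.        , 319.46134067],
       [  0.        , 518.02565501, 244.06333064],
       [  0.        ,   0.        ,   1.        ]]), 'rvec': array([ 2.23479826,  0.80466503, -0.32719652]), 'tvec': array([-403.54465912, -233.93571377, 1434.86084445])}
top {'intrinsics': array([[458.40605406,   0.        , 313.21321325],
       [  0.        , 458.40605406, 247.07332073],
       [  0.        ,   0.        ,   1.        ]]), 'rvec': array([ 2.14853952, -2.19367477,  0.08867597]), 'tvec': array([ -52.45377461,  607.6262031 , 1027.21989722])}
wrist {'intrinsics': array([[371.64829954,   0.        , 319.27388931],
       [  0.        , 371.64829954, 242.35592743],
       [  0.        ,   0.        ,   1.        ]]), 'rvec': array([-2.43482116,  1.54059984,  0.23199548]), 'tvec': array([-623.94696385,  -31.71101165,  391.61507504])}
{'t': 0.15, 'joints': array([-1.23457677e+00,  4.91400474e-01,  1.55931794e+00,  5.70775754e-06,
        1.09168317e+00, -1.05589144e-01]), 'qvel': array([-0.0003414 , -0.00042102, -0.00314208, -0.00084   ,  0.00027239,
       -0.00027446]), 'tau': array([ 2.11494102e-03, -6.12894702e+01, -2.58277828e+01,  6.93015405e-02,
        4.73366096e-02, -4.89092236e-05]), 'eef_pos': array([ 267.20378854, -564.80638792,  214.20587488]), 'tcp_rot': array([-3.14078877e+00, -9.02899270e-05,  4.41806031e-01]), 'ft_force': array([-0.61733357,  0.34768707,  0.28926786]), 'moment': array([ 0.02318793, -0.03748159, -0.01260174]), 'opening': 1.0006942992488534} 18.8
```

View pics/scene0.png

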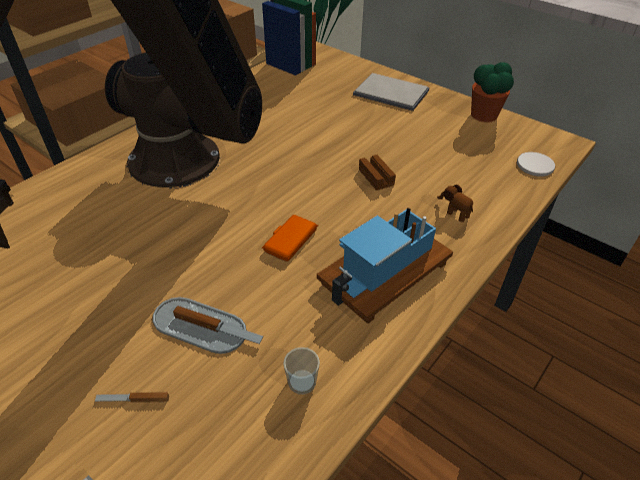

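View pics/top0.png

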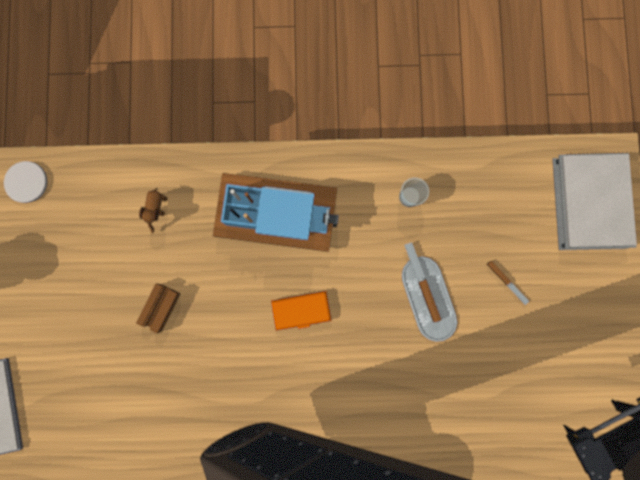

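View pics/wrist0.png

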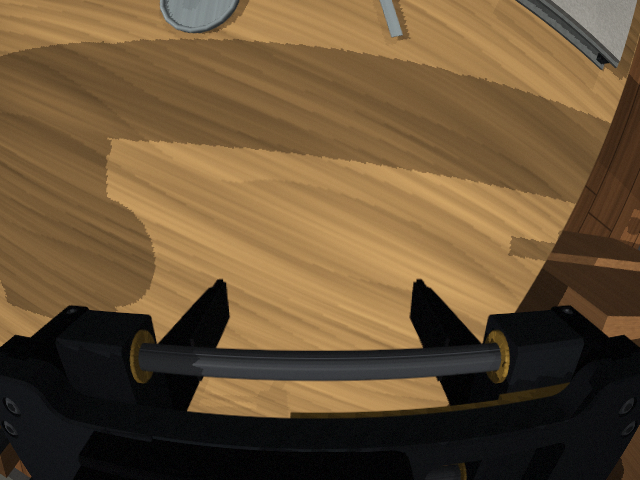

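```bash
python3 - <<'E'
from h import *
import pickle
out={}
for n in ['scene','top']:
  for q in ['knife','knife_tip','rest','organiser','gap','hinge_line','cover_lip','stand','jar','elephant','crayon_case','slot']:
    r=env.place_of(q,n); out[n,q]=r
    print(n,q,[(np.round(x['pixel'],1).tolist(),round(x['conf'],2)) for x in r[:4]])
pickle.dump(out,open('place.pkl','wb'))
print(env.state()['t'])
E
```

```text
scene knife [([151.5, 398.5], 0.97), ([200.5, 324.2], 0.6)]
scene knife_tip [([93.3, 398.3], 0.96), ([263.7, 346.6], 0.88)]
scene rest [([204.1, 328.5], 0.74)]
scene organiser [([372.3, 279.7], 0.61)]
scene gap [([357.8, 231.2], 0.88)]
scene hinge_line []
scene cover_lip [([358.8, 223.2], 0.6)]
scene stand [([375.3, 178.7], 0.89)]
scene jar [([305.6, 379.9], 0.56)]
scene elephant [([461.4, 214.2], 0.68)]
scene crayon_case [([289.0, 239.9], 0.6)]
scene slot [([374.6, 264.6], 0.79)]
top knife [([496.2, 271.3], 0.9), ([430.2, 301.8], 0.7)]
top knife_tip [([410.7, 247.2], 0.68), ([528.6, 305.7], 0.66), ([289.8, 190.8], 0.28)]
top rest [([428.9, 296.1], 0.55)]
top organiser [([286.4, 218.1], 0.73), ([410.0, 245.1], 0.44), ([427.9, 299.7], 0.3)]
top gap [([277.9, 232.0], 0.69)]
top hinge_line [([286.8, 192.5], 0.57)]
top cover_lip [([279.2, 233.8], 0.93), ([301.4, 310.3], 0.6)]
top stand [([162.0, 308.5], 0.75)]
top jar [([408.9, 196.9], 0.75)]
top elephant [([160.2, 208.3], 0.61), ([162.0, 306.0], 0.38)]
top crayon_case [([300.5, 308.4], 0.71)]
top slot [([280.4, 233.1], 0.47)]
1.35
```

```bash
python3 - <<'E'
from h import *
import pickle
o=pickle.load(open('place.pkl','rb'))
cs={n:pickle.load(open(f'pics/{n}0.pkl','rb'))[0] for n in('scene','top')}
P={q:[(n,o[n,q][0]['pixel']) for n in ('scene','top') if o[n,q]] for q in ['rest','organiser','gap','cover_lip','stand','jar','elephant','crayon_case','slot']}
P['knife']=[('scene',o['scene','knife'][1]['pixel']),('top',o['top','knife'][1]['pixel'])]
P['tip']=[('scene',o['scene','knife_tip'][1]['pixel']),('top',o['top','knife_tip'][0]['pixel'])]
for q,l in P.items():
    x,e=tri([(cs[n],p) for n,p in l]); print(q,x.round(0),np.round(e,1))
r=o['top','hinge_line'][0]['pixel'];print('hinge',atz(cs['top'],r,112))
for n in cs:
  c,im=pickle.load(open(f'pics/{n}0.pkl','rb'))
  print(n, ray(c,(320,240))[0])
  for nm,(x0,y0,w,h) in {'scene':{'org':(300,170,170,150),'rest':(130,280,160,90),'stand':(330,130,90,75)},'top':{'org':(200,160,150,100),'rest':(390,230,80,120),'stand':(120,270,80,70)}}[n].items():
    s=min(800/w,600/h); cv2.imwrite(f'pics/{n}_{nm}.png',cv2.resize(cv2.cvtColor(im[y0:y0+h,x0:x0+w],cv2.COLOR_RGB2BGR),None,fx=int(s),fy=int(s),interpolation=cv2.INTER_CUBIC)); print(nm,x0,y0,int(s))
E
```

```text
rest [ 491. -330.   -4.] [3.7 3.7]
organiser [678.  -4.  -6.] [2.3 2.3]
gap [629.   5. 104.] [5.9 5.9]
cover_lip [626.   4. 125.] [1.6 1.6]
stand [473. 295.  -7.] [1.1 1.1]
jar [ 726. -292.    3.] [3.3 3.3]
elephant [717. 305.  -5.] [8.1 8.1]
crayon_case [464. -35.   5.] [3.3 3.3]
slot [652.  19.   4.] [10.8 10.8]
knife [ 479. -331.    0.] [5.4 5.4]
tip [ 610. -289.   -2.] [8.2 8.2]
hinge [717.06724971 -11.6346447  112.        ]
scene [1059.89144872 -661.57109593  845.78582099]
org 300 170 4
rest 130 280 5
stand 330 130 8
top [ 511.41584604  -73.04124266 1077.15390158]
org 200 160 5
rest 390 230 5
stand 120 270 8
```

```bash
python3 - <<'E'
from h import *
c=env.calibration('wrist');c['fish']=1
o,d=ray(c,(c['intrinsics'][0][2],c['intrinsics'][1][2])); print(o,d)
E
```

```text
[ 343.69734327 -527.96136985  383.75717475] [-0.26511235 -0.12595241 -0.95595577]
```

View pics/top_org.png

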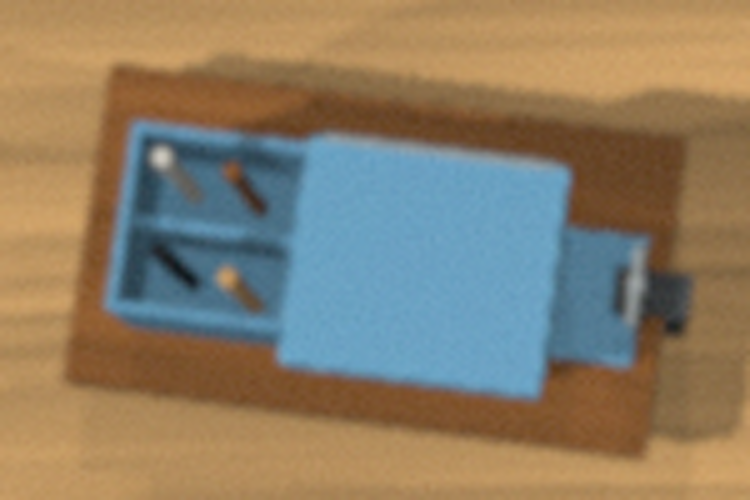

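View pics/top_rest.png

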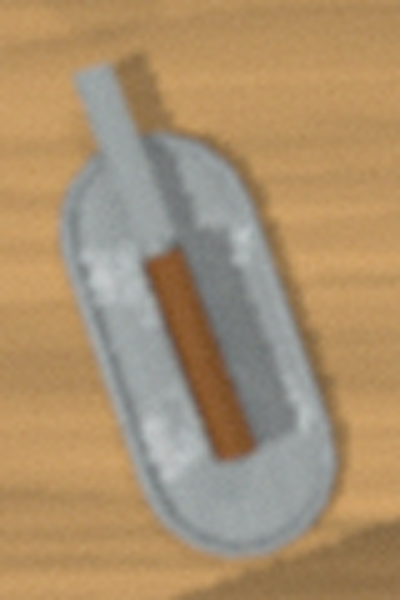

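View pics/scene_org.png

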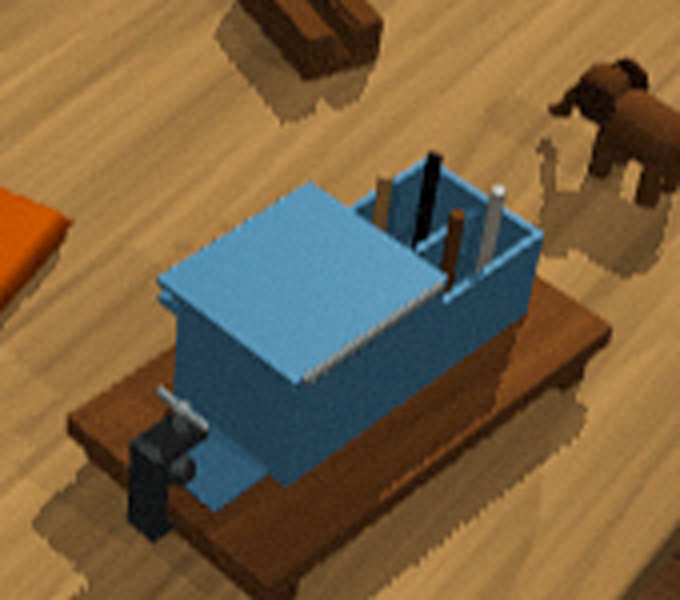

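Request:
{"op": "drive_tool", "data": {
  "commands": [
    {"dx":25,"dy":30,"dz":5},
    {"dx":25,"dy":30,"dz":5},
    {"dx":25,"dy":30,"dz":5},
    {"dx":25,"dy":30,"dz":5},
    {"dx":25,"dy":30,"dz":5}
  ]
}}

```text
invalid input
```

Request:
{"op": "drive_tool", "data": {
  "commands": [
    {"dx":25,"dy":30,"dz":5,"yaw":0},
    {"dx":25,"dy":30,"dz":5,"yaw":0},
    {"dx":25,"dy":30,"dz":5,"yaw":0},
    {"dx":25,"dy":30,"dz":5,"yaw":-3},
    {"dx":25,"dy":30,"dz":5,"yaw":-4}
  ],
  "grip": 0.45
}}

```text
t: 1.77
eef_pos: [393.1, -413.5, 240.0]
tcp_rot: [3.141, -0.0, 0.317]
ft_force: [0.9, -0.3, 0.6]
opening: 0.708
```

```bash
cat >> h.py <<'E'
def wsnap(f):
    c,im=snap('wrist',f); c['fish']=1; return c,im
E
python3 - <<'E'
from h import *
c,im=wsnap('w1')
for q in ['knife','knife_tip','rest']:
    for x in env.place_of(q,'wrist'): print(q,np.round(x['pixel'],1),round(x['conf'],2),atz(c,x['pixel'],{'knife':5,'knife_tip':16,'rest':0}[q]).round(0))
E
```

```text
knife [430.6 106.8] 0.9 [ 542. -492.    5.]
knife [269.6 110.9] 0.85 [ 479. -328.    5.]
knife [59.5 74.7] 0.29 [464. -43.   5.]
knife_tip [460.5 186.5] 0.93 [ 470. -554.   16.]
rest [272.1 110.2] 0.64 [ 481. -330.    0.]
```

View pics/w1.png

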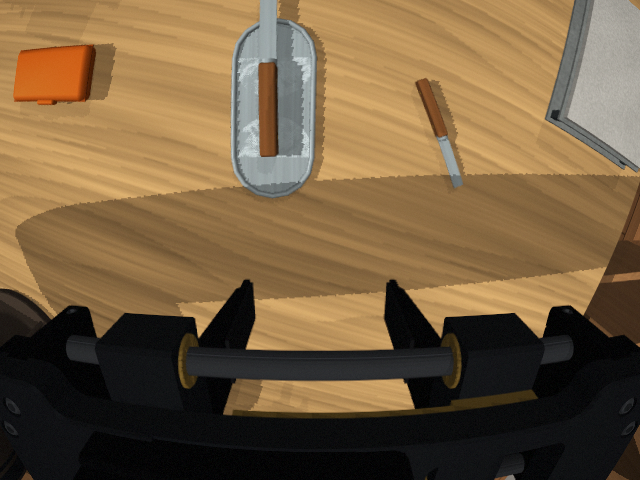

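Request:
{"op": "drive_tool", "data": {
  "commands": [
    {"dx":25,"dy":28,"dz":-10,"yaw":0},
    {"dx":25,"dy":28,"dz":-15,"yaw":0},
    {"dx":5,"dy":20,"dz":-15,"yaw":0},
    {"dx":0,"dy":0,"dz":0,"yaw":0}
  ]
}}

```text
t: 2.3
eef_pos: [446.8, -336.4, 196.8]
tcp_rot: [-3.137, 0.002, 0.322]
ft_force: [0.3, -0.4, -1.0]
opening: 0.447
```

```bash
python3 - <<'E'
from h import *
c,im=wsnap('w2'); s=env.state(); print(s['eef_pos'],s['tcp_rot'],s['opening'])
for q in ['knife','knife_tip','rest']:
    for x in env.place_of(q,'wrist'): print(q,np.round(x['pixel'],1),round(x['conf'],2),atz(c,x['pixel'],{'knife':5,'knife_tip':16,'rest':0}[q]).round(0))
E
```

```text
[ 446.74030371 -338.27044137  198.25941258] [-3.13902648e+00  1.55584020e-03  3.21345163e-01] 0.44811140189621806
knife [323.4 185. ] 0.79 [ 478. -328.    5.]
knife [490.7 182.6] 0.66 [ 540. -492.    5.]
knife_tip [323.2  42.5] 0.93 [ 609. -284.   16.]
knife_tip [510.1 261.6] 0.89 [ 470. -548.   16.]
rest [324.1 180.3] 0.67 [ 482. -328.    0.]
```

View pics/w2.png

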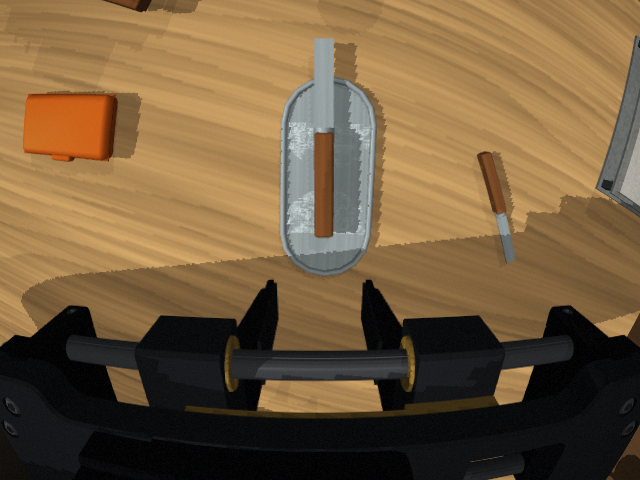

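```bash
python3 - <<'E'
from h import *
import pickle
def L(f):
    c,_=pickle.load(open(f'pics/{f}.pkl','rb'));c['fish']=1;return c
a,b=L('w1'),L('w2')
for p,q in [((268,157),(324,237)),((267,62),(324,132))]:
    print(tri([(a,p),(b,q)]), atz(b,q,27),atz(b,q,16))
t=(323.2,42.5);print(atz(b,t,16))
# lateral: slot between fingers: project point under tcp
print([proj(b,(446.7+np.cos(.321)*k,-338.3+np.sin(.321)*k,27)) for k in (20,60,100)])
E
```

```text
(array([ 432.48211522, -343.89503824,   22.02365161]), [np.float64(0.4048082451821229), np.float64(0.40480824518203284)]) [ 434.18269904 -343.63403479   27.        ] [ 431.1509832  -344.75059042   16.        ]
(array([ 527.43882571, -312.24001643,   23.09539697]), [np.float64(0.027135278704581135), np.float64(0.02713527870415377)]) [ 527.46203375 -312.22133023   27.        ] [ 527.4592404  -312.31786736   16.        ]
[ 608.62794136 -284.40515455   16.        ]
[array([322.96680775, 202.2680139 ]), array([323.10855984, 159.22091373]), array([323.21971343, 115.40160825])]
```

Request:
{"op": "drive_tool", "data": {
  "commands": [
    {"dx":20,"dy":6,"dz":-30,"yaw":0},
    {"dx":20,"dy":6,"dz":-35,"yaw":0},
    {"dx":17,"dy":6,"dz":-35,"yaw":0},
    {"dx":0,"dy":0,"dz":-35,"yaw":0},
    {"dx":0,"dy":0,"dz":-20,"yaw":0}
  ]
}}

```text
t: 2.92
eef_pos: [503.7, -321.6, 41.6]
tcp_rot: [-3.14, 0.001, 0.319]
ft_force: [0.1, 0.3, -0.6]
opening: 0.449
```

Request:
{"op": "drive_tool", "data": {
  "commands": [
    {"dx":0,"dy":0,"dz":0,"yaw":0}
  ]
}}

```text
t: 3.0
eef_pos: [502.5, -321.2, 40.9]
tcp_rot: [-3.137, 0.003, 0.318]
ft_force: [0.3, 0.5, -0.1]
opening: 0.446
```

```bash
python3 - <<'E'
from h import *
c,im=wsnap('w3'); s=env.state(); print(s['eef_pos'],s['tcp_rot'],s['opening'])
E
```

```text
[ 503.31437632 -321.85990794   43.43589706] [-3.13931421e+00  1.64266969e-03  3.18349958e-01] 0.44792087203456166
```

View pics/w3.png

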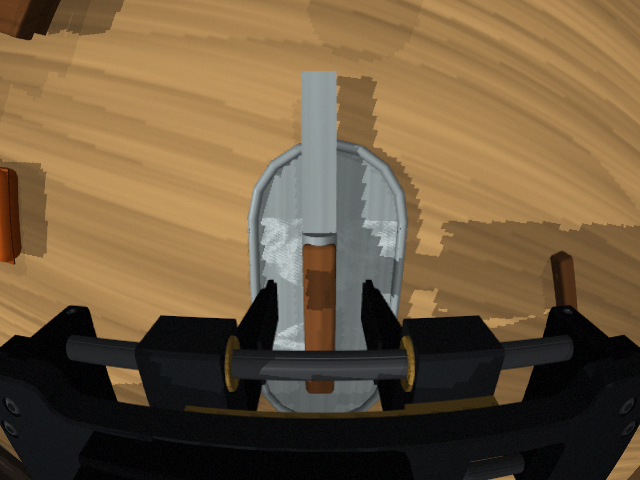

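Request:
{"op": "drive_tool", "data": {
  "commands": [
    {"dx":0,"dy":0,"dz":-20,"yaw":0},
    {"dx":0,"dy":0,"dz":-13,"yaw":0},
    {"dx":0,"dy":0,"dz":0,"yaw":0}
  ]
}}

```text
t: 3.3
eef_pos: [503.9, -322.0, 11.8]
tcp_rot: [3.141, 0.0, 0.318]
ft_force: [-0.8, 0.6, 0.1]
opening: 0.449
```

Request:
{"op": "drive_tool", "data": {
  "commands": [
    {"dx":0,"dy":0,"dz":0,"yaw":0},
    {"dx":0,"dy":0,"dz":0,"yaw":0},
    {"dx":0,"dy":0,"dz":0,"yaw":0},
    {"dx":0,"dy":0,"dz":0,"yaw":0},
    {"dx":0,"dy":0,"dz":0,"yaw":0}
  ],
  "grip": 0
}}

```text
t: 3.72
eef_pos: [504.6, -321.3, 12.7]
tcp_rot: [3.14, -0.001, 0.32]
ft_force: [-1.1, 0.3, 7.5]
opening: 0.184
```

Request:
{"op": "drive_tool", "data": {
  "commands": [
    {"dx":0,"dy":0,"dz":20,"yaw":0},
    {"dx":0,"dy":0,"dz":35,"yaw":0},
    {"dx":0,"dy":0,"dz":38,"yaw":0},
    {"dx":0,"dy":20,"dz":35,"yaw":-3},
    {"dx":0,"dy":35,"dz":20,"yaw":-6}
  ]
}}

```text
t: 4.13
eef_pos: [505.1, -268.1, 163.4]
tcp_rot: [3.138, -0.004, 0.158]
ft_force: [0.6, -0.0, -0.7]
opening: 0.189
```

```bash
python3 - <<'E'
from h import *
import pickle
c,_=pickle.load(open('pics/top0.pkl','rb'))
d,_=pickle.load(open('pics/scene0.pkl','rb'))
C=[(310,137),(570,165),(543,397),(278,365)]
W=[atz(c,(200+x/5,160+y/5),117) for x,y in C]
for w in W: print(w.round(1))
print('centre',np.mean(W,0))
for i in range(4):
    v=W[(i+1)%4]-W[i]; print(np.linalg.norm(v), np.degrees(np.arctan2(v[1],v[0])))
# scene corners crop scale4 offset (300,170): lip-robot-right (160,281)...
S={'lip_left?':(310,184),'far':(445,275),'right':(300,381),'near':(160,281)}
for k,(x,y) in S.items(): print(k,atz(d,(300+x/4,170+y/4),117).round(1))
E
```

```text
[728.2  40.7 117. ]
[713.6 -69.8 117. ]
[614.7 -56.4 117. ]
[630.7  55.3 117. ]
centre [671.80837126  -7.53647004 117.        ]
111.46867295010547 -97.51636443112827
99.8271987605803 172.28113713244306
112.77442912706152 81.85441605724434
98.60195291942938 -8.476222899410457
lip_left? [636.5  53.9 117. ]
far [728.7  40.7 117. ]
right [714.5 -66.4 117. ]
near [620.6 -55.1 117. ]
```

Request:
{"op": "drive_tool", "data": {
  "commands": [
    {"dx":-4,"dy":36,"dz":10,"yaw":-4},
    {"dx":-4,"dy":36,"dz":10,"yaw":-4},
    {"dx":-5,"dy":36,"dz":10,"yaw":-4},
    {"dx":-5,"dy":36,"dz":0,"yaw":-4},
    {"dx":-5,"dy":36,"dz":0,"yaw":-1}
  ]
}}

```text
t: 4.55
eef_pos: [480.8, -84.4, 190.6]
tcp_rot: [3.141, -0.002, -0.138]
ft_force: [0.7, -0.3, -1.3]
opening: 0.188
```

Request:
{"op": "drive_tool", "data": {
  "commands": [
    {"dx":-4,"dy":36,"dz":0,"yaw":0},
    {"dx":-4,"dy":36,"dz":0,"yaw":0},
    {"dx":-4,"dy":35,"dz":0,"yaw":0},
    {"dx":0,"dy":0,"dz":0,"yaw":0},
    {"dx":0,"dy":0,"dz":0,"yaw":0}
  ]
}}

```text
t: 4.97
eef_pos: [469.0, 22.4, 190.0]
tcp_rot: [3.141, -0.0, -0.131]
ft_force: [-0.0, 0.2, -0.8]
opening: 0.186
```

```bash
python3 - <<'E'
from h import *
c,im=wsnap('w4'); s=env.state(); print(s['eef_pos'],s['tcp_rot'],s['opening'])
for q,z in [('knife_tip',205),('gap',107.5),('cover_lip',112),('hinge_line',112)]:
    for x in env.place_of(q,'wrist'): print(q,np.round(x['pixel'],1),round(x['conf'],2),atz(c,x['pixel'],z).round(1))
snap('scene','s1')
for q in ['knife_tip']:
    for x in env.place_of(q,'scene'): print(q,np.round(x['pixel'],1),round(x['conf'],2))
E
```

```text
[469.29592363  21.34734727 189.93987204] [ 3.14136440e+00 -5.14841113e-04 -1.32307012e-01] 0.18644162389592506
knife_tip [318.   68.7] 0.87 [579.  10. 205.]
gap [320.5  25.2] 0.96 [626.2   2.5 107.5]
cover_lip [318.7  23.1] 0.6 [626.5   3.6 112. ]
cover_lip [318.5 339.2] 0.46 [399.8  33.5 112. ]
cover_lip [319.3   1.3] 0.36 [642.5   1.2 112. ]
cover_lip [ 87.8 246.4] 0.21 [498.4 208.  112. ]
knife_tip [ 94.1 399.8] 0.87
knife_tip [346.2 188.1] 0.64
knife_tip [392.1 253.7] 0.48
```

View pics/w4.png

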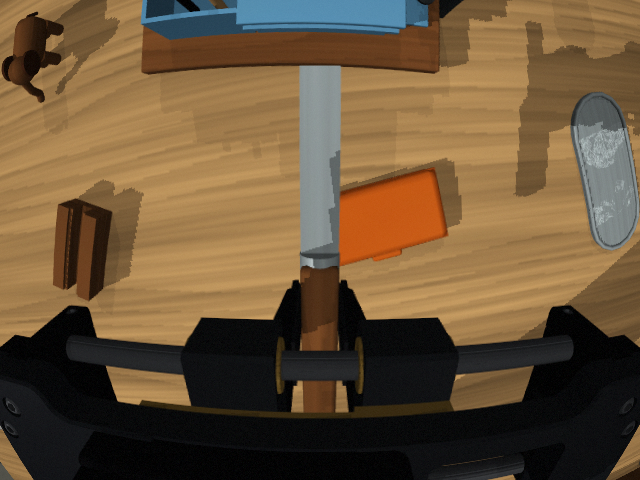

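View pics/s1.png

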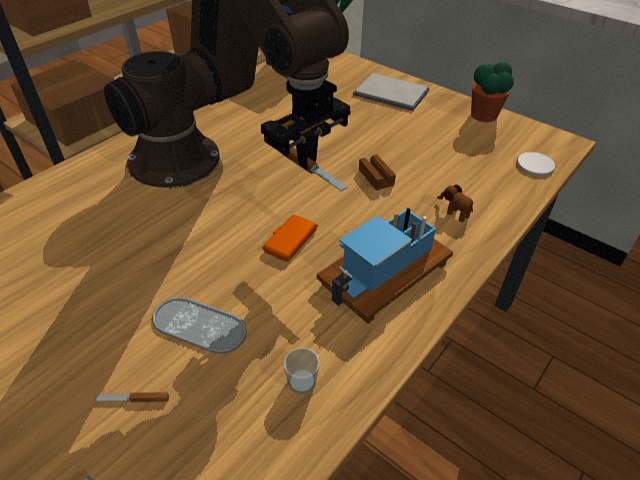

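```bash
python3 - <<'E'
from h import *
import pickle
c,im=pickle.load(open('pics/w4.pkl','rb'));c['fish']=1
d,_=pickle.load(open('pics/s1.pkl','rb'))
print(tri([(c,(320,66.5)),(d,(346.5,188.3))]), tri([(c,(320.5,25.2)),(d,(357.8,231.2))]))
cv2.imwrite('pics/w4c.png',cv2.resize(cv2.cvtColor(im[0:75,140:470],cv2.COLOR_RGB2BGR),None,fx=2.4,fy=4))
im=cv2.cvtColor(_[180:200,330:360] if 0 else _[150:210,270:370],cv2.COLOR_RGB2BGR); cv2.imwrite('pics/s1c.png',cv2.resize(im,None,fx=8,fy=8,interpolation=2))
E
```

```text
(array([582.84112088,   9.30316704, 191.32553686]), [np.float64(0.8496006107006518), np.float64(0.8496006107008428)]) (array([625.95380457,   1.44953413, 104.69579081]), [np.float64(1.3695211898023616), np.float64(1.369521189802178)])
```

View pics/w4c.png

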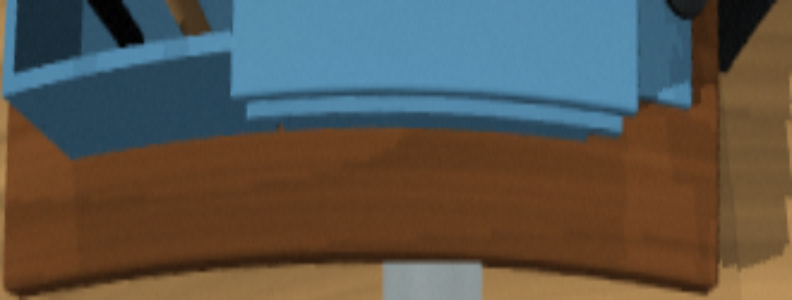

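View pics/s1c.png

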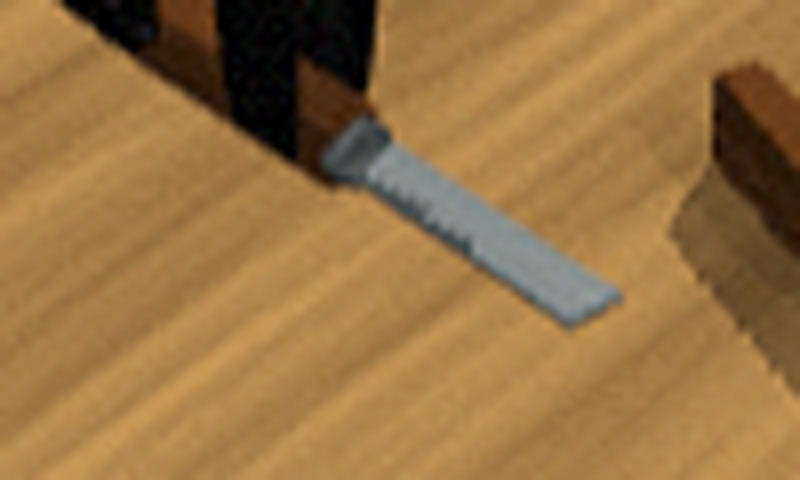

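Request:
{"op": "drive_tool", "data": {
  "commands": [
    {"dx":0,"dy":0,"dz":-25,"yaw":0},
    {"dx":8,"dy":-2,"dz":-25,"yaw":0},
    {"dx":12,"dy":-3,"dz":-20,"yaw":0},
    {"dx":10,"dy":-2,"dz":-14,"yaw":0},
    {"dx":0,"dy":0,"dz":0,"yaw":0}
  ]
}}

```text
t: 5.73
eef_pos: [499.7, 13.1, 103.3]
tcp_rot: [3.141, 0.003, -0.136]
ft_force: [-0.2, 0.6, -1.8]
opening: 0.19
```

Request:
{"op": "drive_tool", "data": {
  "commands": [
    {"dx":0,"dy":0,"dz":0,"yaw":0}
  ]
}}

```text
t: 5.82
eef_pos: [499.0, 13.5, 105.2]
tcp_rot: [3.141, 0.002, -0.135]
ft_force: [0.8, 0.8, -0.5]
opening: 0.185
```

```bash
python3 - <<'E'
from h import *
c,im=wsnap('w5'); s=env.state(); print(s['eef_pos'],s['tcp_rot'],s['opening'])
d,i2=snap('scene','s2')
cv2.imwrite('pics/w5c.png',cv2.resize(cv2.cvtColor(im[0:150,200:440],cv2.COLOR_RGB2BGR),None,fx=3,fy=3,interpolation=2))
cv2.imwrite('pics/s2c.png',cv2.resize(cv2.cvtColor(i2[200:260,300:400],cv2.COLOR_RGB2BGR),None,fx=8,fy=8,interpolation=2))
E
```

```text
[498.95086906  13.70605165 105.93983019] [ 3.14147797e+00  6.09705270e-04 -1.34788168e-01] 0.19077227666666308
```

View pics/w5c.png

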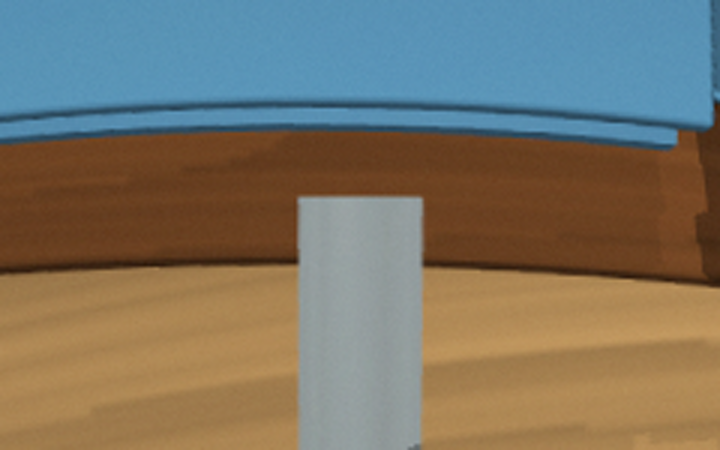

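View pics/s2c.png

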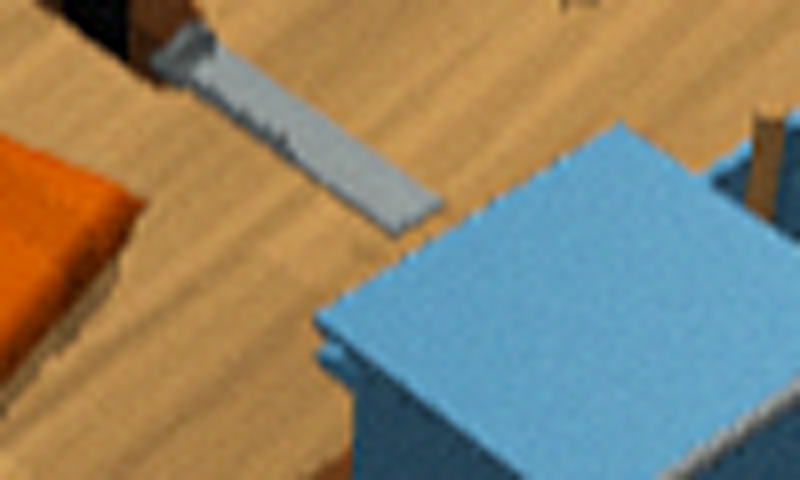

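```bash
python3 - <<'E'
from h import *
import pickle
c,im=pickle.load(open('pics/w5.pkl','rb'));c['fish']=1
d,_=pickle.load(open('pics/s2.pkl','rb'))
L=(299.7,65.7);R=(341,65.7)
print(tri([(c,R),(d,(350,229.5))]), tri([(c,L),(d,(355.4,225.4))]))
for z in (95,100,105,110,115,120): a,b=atz(c,L,z),atz(c,R,z); print(z,np.linalg.norm(a-b),a.round(1),b.round(1))
# cover lip upper corner right and ledge right corner in wrist
W=(200+713/3,127/3); LE=(200+676/3,147/3)
print('cover corner top',atz(c,W,112),tri([(c,W),(d,(300+316/8,200+320/8))]))
print('ledge corner',atz(c,LE,103),tri([(c,LE),(d,(300+318/8,200+358/8))]))
# predict scene look of tip at target
print(c['rvec'],ray(c,(320,240))[0])
E
```

```text
(array([611.31907251,  -9.45092973, 108.26110874]), [np.float64(0.4488580403409103), np.float64(0.4488580403409487)]) (array([613.13602955,   8.00939901, 108.66270976]), [np.float64(0.2057235712607769), np.float64(0.2057235712607016)])
95 19.488227509567217 [615.8   8.5  95. ] [613.2 -10.8  95. ]
100 18.944373132048128 [614.9   8.4 100. ] [612.4 -10.4 100. ]
105 18.40051875452904 [614.    8.2 105. ] [611.5 -10.  105. ]
110 17.856664377009967 [613.    8.1 110. ] [610.7  -9.6 110. ]
115 17.312809999490895 [612.1   8.  115. ] [609.8  -9.2 115. ]
120 16.768955621971806 [611.2   7.8 120. ] [609.   -8.8 120. ]
cover corner top [618.07139583 -53.96463168 112.        ] (array([617.66666426, -53.0571566 , 114.34747125]), [np.float64(0.12658929165834204), np.float64(0.12658929165835006)])
ledge corner [616.88139384 -50.53553601 103.        ] (array([617.68447894, -51.50537976,  99.63401013]), [np.float64(0.1667156415924274), np.float64(0.1667156415920467)])
[-1.92516712  2.20328527  0.33234687] [582.96596203   3.67919256 274.16769925]
```

Request:
{"op": "drive_tool", "data": {
  "commands": [
    {"dx":3,"dy":-0.4,"dz":-0.7,"yaw":0},
    {"dx":5,"dy":-0.7,"dz":0,"yaw":0},
    {"dx":6,"dy":-0.8,"dz":0,"yaw":0},
    {"dx":4,"dy":-0.5,"dz":0,"yaw":0},
    {"dx":0,"dy":0,"dz":0,"yaw":0}
  ]
}}

```text
t: 6.33
eef_pos: [518.4, 11.5, 105.2]
tcp_rot: [3.142, -0.001, -0.134]
ft_force: [0.4, -0.1, -0.6]
opening: 0.186
```

```bash
python3 - <<'E'
from h import *
c,im=wsnap('w6'); s=env.state(); print(s['eef_pos'],s['tcp_rot'],s['opening'],s['ft_force'],s['moment'])
d,i2=snap('scene','s3')
a=cv2.resize(cv2.cvtColor(im[0:120,230:430],cv2.COLOR_RGB2BGR),None,fx=4,fy=4,interpolation=2)[:300]
cv2.imwrite('pics/w6c.png',a)
cv2.imwrite('pics/s3c.png',cv2.resize(cv2.cvtColor(i2[200:260,300:400],cv2.COLOR_RGB2BGR),None,fx=8,fy=8,interpolation=2))
E
```

```text
[517.67729128  11.58882882 105.0316935 ] [ 3.14151585e+00 -3.23082929e-04 -1.34145122e-01] 0.18736386312758407 [ 0.42694662 -0.44884928 -0.92983739] [0.03286834 0.00228875 0.00021512]
```

View pics/w6c.png

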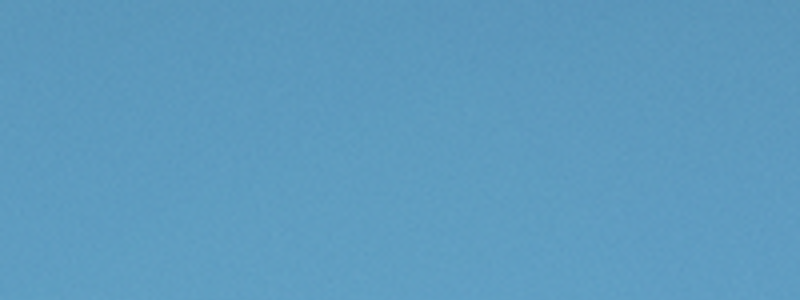

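View pics/s3c.png

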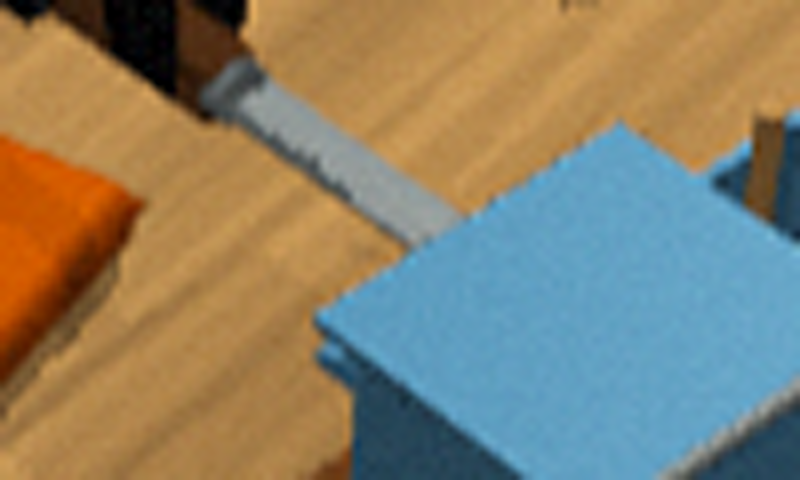

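Request:
{"op": "drive_tool", "data": {
  "commands": [
    {"dx":4,"dy":-0.5,"dz":0,"yaw":0},
    {"dx":2.5,"dy":-0.3,"dz":0,"yaw":0},
    {"dx":0,"dy":0,"dz":0,"yaw":0}
  ]
}}

```text
t: 6.68
eef_pos: [524.3, 10.7, 105.0]
tcp_rot: [3.142, -0.0, -0.134]
ft_force: [-0.6, -0.3, -0.1]
opening: 0.187
```

```bash
python3 - <<'E'
from h import *
c,im=wsnap('w7'); s=env.state(); print(s['eef_pos'],s['tcp_rot'],s['opening'],s['ft_force'],s['moment'])
E
```

```text
[524.00617837  10.755348   104.912498  ] [ 3.14149326e+00 -1.24120017e-04 -1.34213315e-01] 0.18337548320548988 [-0.42437955  0.05409321 -0.48767581] [ 0.08421523 -0.03129185 -0.05617058]
```

View pics/w7.png

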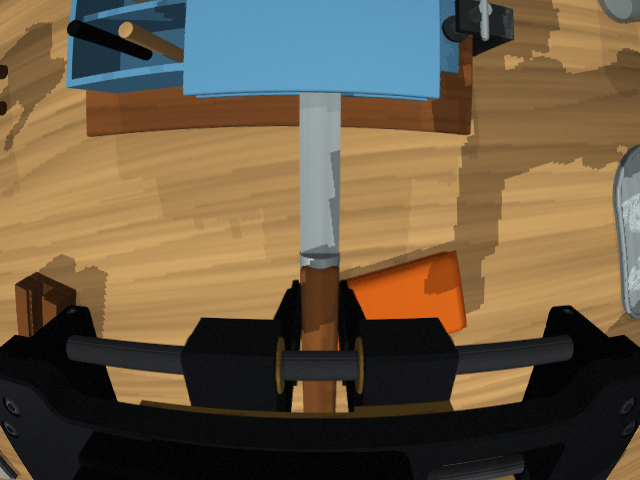

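```bash
python3 - <<'E'
import numpy as np
pu,pz=0,0;cu=cz=0;Y=np.radians(-7.8)
for i,t in enumerate(np.r_[0.04,0.1:1.75:0.1,1.8]):
    r=85-min(1,t/1.2)*10
    u=-r*np.cos(t)+85.7; z=3.5+r*np.sin(t)
    du,dz=u-cu,z-cz
    print(round(t,2),'dx %.1f dy %.1f dz %.1f'%(du*np.cos(Y),du*np.sin(Y),dz),' tot u %.1f z %.1f'%(u,z)); cu,cz=u,z
E
```

```text
0.04 dx 1.1 dy -0.1 dz 6.9  tot u 1.1 z 6.9
0.1 dx 0.8 dy -0.1 dz 5.0  tot u 2.0 z 11.9
0.2 dx 2.1 dy -0.3 dz 8.2  tot u 4.0 z 20.1
0.3 dx 2.8 dy -0.4 dz 7.8  tot u 6.9 z 27.9
0.4 dx 3.6 dy -0.5 dz 7.4  tot u 10.5 z 35.3
0.5 dx 4.2 dy -0.6 dz 7.0  tot u 14.8 z 42.3
0.6 dx 4.9 dy -0.7 dz 6.4  tot u 19.7 z 48.7
0.7 dx 5.4 dy -0.7 dz 5.8  tot u 25.1 z 54.5
0.8 dx 5.9 dy -0.8 dz 5.2  tot u 31.1 z 59.7
0.9 dx 6.3 dy -0.9 dz 4.5  tot u 37.5 z 64.2
1.0 dx 6.7 dy -0.9 dz 3.8  tot u 44.3 z 68.0
1.1 dx 7.0 dy -1.0 dz 3.1  tot u 51.3 z 71.1
1.2 dx 7.2 dy -1.0 dz 2.3  tot u 58.5 z 73.4
1.3 dx 7.0 dy -1.0 dz 2.4  tot u 65.6 z 75.8
1.4 dx 7.2 dy -1.0 dz 1.6  tot u 73.0 z 77.4
1.5 dx 7.4 dy -1.0 dz 0.9  tot u 80.4 z 78.3
1.6 dx 7.4 dy -1.0 dz 0.2  tot u 87.9 z 78.5
1.7 dx 7.4 dy -1.0 dz -0.6  tot u 95.4 z 77.9
1.8 dx 7.3 dy -1.0 dz -1.3  tot u 102.7 z 76.5
```

Request:
{"op": "drive_tool", "data": {
  "commands": [
    {"dx":0,"dy":0,"dz":7,"yaw":0},
    {"dx":1,"dy":-0.2,"dz":5,"yaw":0},
    {"dx":2,"dy":-0.3,"dz":8,"yaw":0},
    {"dx":3,"dy":-0.4,"dz":8,"yaw":0}
  ]
}}

```text
t: 7.07
eef_pos: [529.6, 9.9, 133.9]
tcp_rot: [3.141, 0.0, -0.134]
ft_force: [-0.4, 0.8, -1.7]
opening: 0.186
```

```bash
python3 - <<'E'
from h import *
s=env.state(); print(s['eef_pos'],s['opening'],s['ft_force'],s['moment'])
d,i2=snap('scene','s4')
cv2.imwrite('pics/s4c.png',cv2.resize(cv2.cvtColor(i2[150:270,260:460],cv2.COLOR_RGB2BGR),None,fx=4,fy=4,interpolation=2))
E
```

```text
[529.60725351   9.94062997 133.86014661] 0.18582745744073098 [-0.43880467  0.84955024 -1.69882768] [ 0.12676772  0.28525792 -0.0321154 ]
```

View pics/s4c.png

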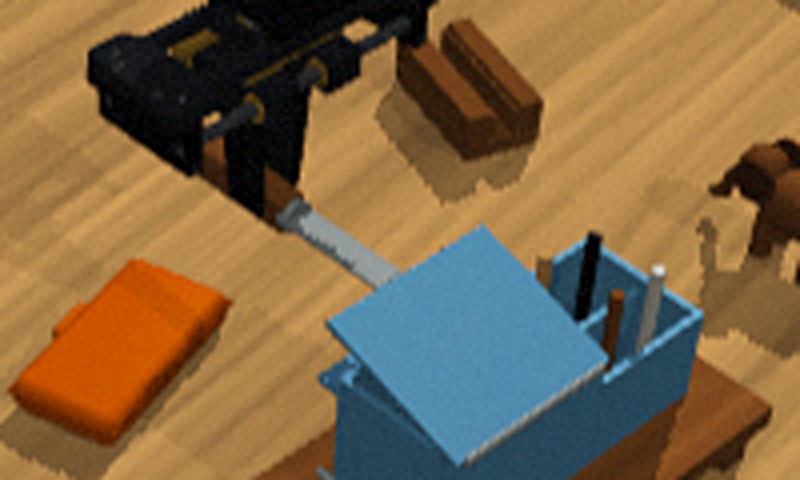

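Cover is rising on the blade, which is well underneath (lip edge at crop (330,325)–(485,230)). Continue the arc.

Request:
{"op": "drive_tool", "data": {
  "commands": [
    {"dx":3.6,"dy":-0.5,"dz":7.4,"yaw":0},
    {"dx":4.2,"dy":-0.6,"dz":7,"yaw":0},
    {"dx":4.9,"dy":-0.7,"dz":6.4,"yaw":0},
    {"dx":5.4,"dy":-0.7,"dz":5.8,"yaw":0},
    {"dx":5.9,"dy":-0.8,"dz":5.2,"yaw":0}
  ]
}}

```text
t: 7.53
eef_pos: [554.4, 6.5, 165.5]
tcp_rot: [3.142, -0.0, -0.134]
ft_force: [-1.9, -0.3, -0.5]
opening: 0.185
```

Request:
{"op": "drive_tool", "data": {
  "commands": [
    {"dx":6.3,"dy":-0.9,"dz":4.5,"yaw":0},
    {"dx":6.7,"dy":-0.9,"dz":3.8,"yaw":0},
    {"dx":7,"dy":-1,"dz":3,"yaw":0}
  ]
}}

```text
t: 7.78
eef_pos: [574.5, 3.7, 176.5]
tcp_rot: [3.142, -0.0, -0.134]
ft_force: [-1.4, -0.5, -0.9]
opening: 0.186
```

```bash
python3 - <<'E'
from h import *
s=env.state(); print(s['eef_pos'],s['opening'],s['ft_force'],s['moment'])
d,i2=snap('scene','s5')
cv2.imwrite('pics/s5c.png',cv2.resize(cv2.cvtColor(i2[130:270,260:460],cv2.COLOR_RGB2BGR),None,fx=4,fy=4,interpolation=2))
E
```

```text
[574.52197342   3.69186451 176.4918247 ] 0.18608001728803983 [-1.40009364 -0.47007218 -0.90811795] [0.07613723 0.21989124 0.02260687]
```

View pics/s5c.png

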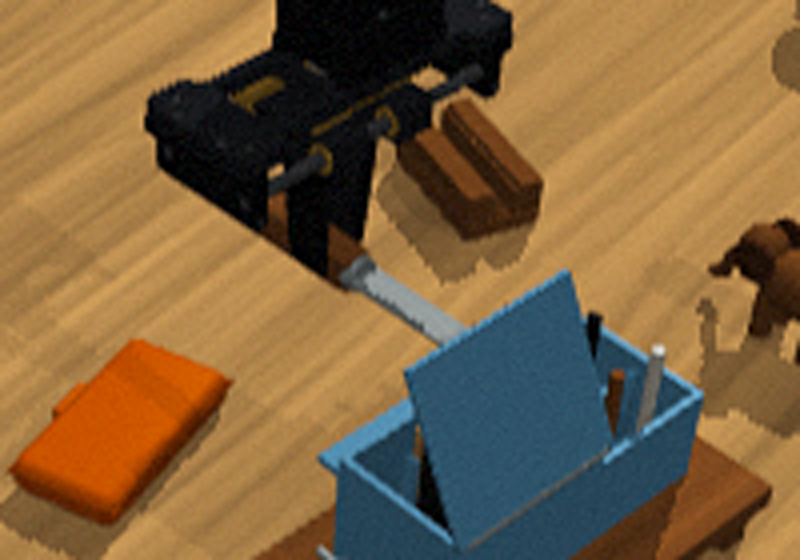

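Request:
{"op": "drive_tool", "data": {
  "commands": [
    {"dx":7.2,"dy":-1,"dz":2.3,"yaw":0},
    {"dx":7,"dy":-1,"dz":2.4,"yaw":0},
    {"dx":7.2,"dy":-1,"dz":1.6,"yaw":0},
    {"dx":7.4,"dy":-1,"dz":0.9,"yaw":0},
    {"dx":7.4,"dy":-1,"dz":0,"yaw":0}
  ]
}}

```text
t: 8.25
eef_pos: [610.8, -1.4, 183.4]
tcp_rot: [3.141, -0.0, -0.134]
ft_force: [-0.8, 0.4, -0.7]
opening: 0.189
```

Request:
{"op": "drive_tool", "data": {
  "commands": [
    {"dx":7.4,"dy":-1,"dz":-0.6,"yaw":0},
    {"dx":7.3,"dy":-1,"dz":-1,"yaw":0},
    {"dx":0,"dy":0,"dz":0,"yaw":0},
    {"dx":0,"dy":0,"dz":0,"yaw":0}
  ]
}}

```text
t: 8.58
eef_pos: [624.9, -3.2, 181.2]
tcp_rot: [3.142, 0.0, -0.134]
ft_force: [-0.2, 0.1, -1.2]
opening: 0.189
```

```bash
python3 - <<'E'
from h import *
s=env.state(); print(s['eef_pos'],s['opening'],s['ft_force'],s['moment'])
d,i2=snap('scene','s6')
cv2.imwrite('pics/s6c.png',cv2.resize(cv2.cvtColor(i2[130:270,260:460],cv2.COLOR_RGB2BGR),None,fx=4,fy=4,interpolation=2))
E
```

```text
[624.85779183  -3.19301682 181.22011809] 0.18913731529057537 [-0.17408194  0.11186602 -1.15707807] [0.08177984 0.01186553 0.04576882]
```

View pics/s6c.png

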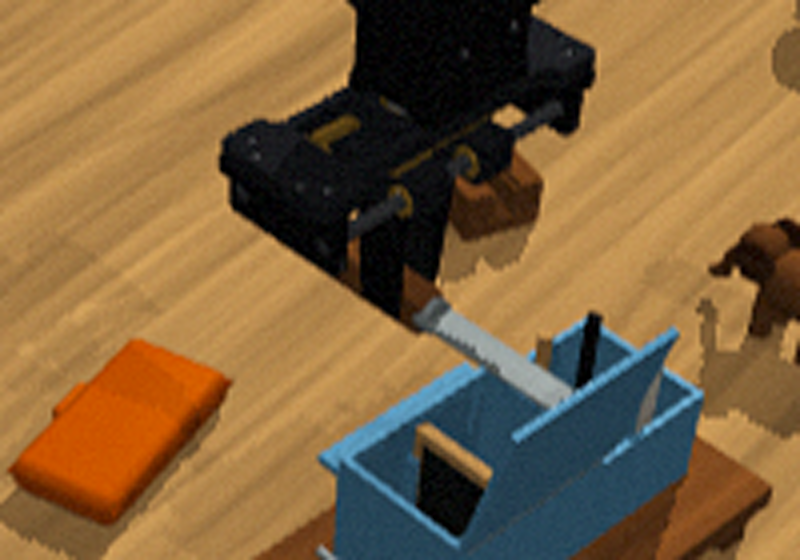

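Request:
{"op": "drive_tool", "data": {
  "commands": [
    {"dx":-30,"dy":4,"dz":0,"yaw":0},
    {"dx":-35,"dy":5,"dz":0,"yaw":0},
    {"dx":-25,"dy":-20,"dz":0,"yaw":0},
    {"dx":-15,"dy":-35,"dz":0,"yaw":4},
    {"dx":-5,"dy":-38,"dz":0,"yaw":4}
  ]
}}

```text
t: 9.05
eef_pos: [512.2, -86.6, 182.2]
tcp_rot: [-3.141, 0.0, 0.011]
ft_force: [1.2, -0.2, -0.3]
opening: 0.184
```

Request:
{"op": "drive_tool", "data": {
  "commands": [
    {"dx":-4,"dy":-38,"dz":0,"yaw":4},
    {"dx":-3,"dy":-38,"dz":0,"yaw":4},
    {"dx":-2,"dy":-38,"dz":0,"yaw":4},
    {"dx":-2,"dy":-38,"dz":0,"yaw":3},
    {"dx":0,"dy":-38,"dz":-20,"yaw":3}
  ]
}}

```text
t: 9.47
eef_pos: [504.1, -278.7, 165.2]
tcp_rot: [3.137, -0.003, 0.322]
ft_force: [1.7, 1.0, -1.2]
opening: 0.184
```

Request:
{"op": "drive_tool", "data": {
  "commands": [
    {"dx":0,"dy":-30,"dz":-30,"yaw":0},
    {"dx":0,"dy":-15,"dz":-25,"yaw":0},
    {"dx":0,"dy":0,"dz":-25,"yaw":0},
    {"dx":0,"dy":0,"dz":0,"yaw":0}
  ]
}}

```text
t: 9.8
eef_pos: [501.5, -320.1, 78.6]
tcp_rot: [-3.136, 0.004, 0.318]
ft_force: [-1.1, 0.2, -0.4]
opening: 0.186
```

Request:
{"op": "drive_tool", "data": {
  "commands": [
    {"dx":2,"dy":-1,"dz":-30,"yaw":0},
    {"dx":0,"dy":0,"dz":-20,"yaw":0},
    {"dx":0,"dy":0,"dz":-14,"yaw":0},
    {"dx":0,"dy":0,"dz":-3,"yaw":0},
    {"dx":0,"dy":0,"dz":0,"yaw":0}
  ]
}}

```text
t: 10.22
eef_pos: [505.8, -321.0, 16.3]
tcp_rot: [-3.141, 0.0, 0.32]
ft_force: [0.5, 0.5, -1.1]
opening: 0.186
```

```bash
python3 - <<'E'
from h import *
c,im=wsnap('w8'); s=env.state(); print(s['eef_pos'],s['tcp_rot'],s['opening'],s['ft_force'],s['moment'])
E
```

```text
[ 506.14979038 -321.38218931   17.03536065] [ 3.14073494e+00 -5.04821948e-04  3.20191819e-01] 0.19117427157792805 [ 0.08580328 -1.25173338 -1.25625214] [ 0.01097463  0.02391596 -0.03598943]
```

View pics/w8.png

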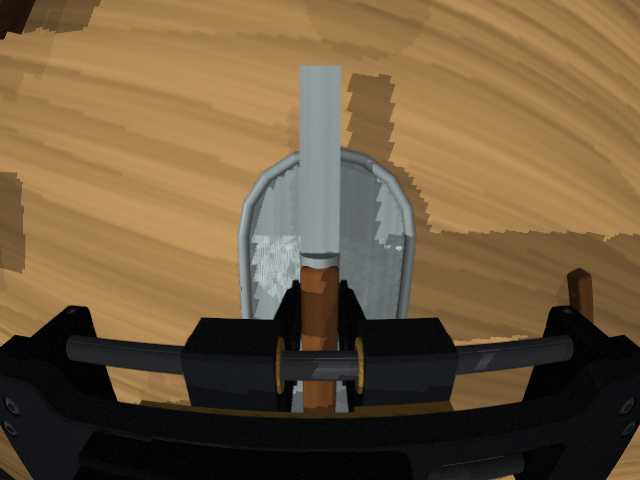

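Request:
{"op": "drive_tool", "data": {
  "commands": [
    {"dx":0,"dy":0,"dz":-2,"yaw":0},
    {"dx":0,"dy":0,"dz":-1.5,"yaw":0},
    {"dx":0,"dy":0,"dz":0,"yaw":0}
  ]
}}

```text
t: 10.52
eef_pos: [505.9, -321.6, 13.0]
tcp_rot: [3.141, -0.001, 0.32]
ft_force: [-0.1, 0.6, -0.7]
opening: 0.187
```

Request:
{"op": "drive_tool", "data": {
  "commands": [
    {"dx":0,"dy":0,"dz":-1,"yaw":0},
    {"dx":0,"dy":0,"dz":-1,"yaw":0},
    {"dx":0,"dy":0,"dz":0,"yaw":0}
  ]
}}

```text
t: 10.77
eef_pos: [505.9, -321.7, 12.6]
tcp_rot: [3.14, -0.001, 0.32]
ft_force: [-5.0, 4.0, 22.0]
opening: 0.185
```

Request:
{"op": "drive_tool", "data": {
  "commands": [
    {"dx":0,"dy":0,"dz":1,"yaw":0},
    {"dx":0,"dy":0,"dz":0,"yaw":0},
    {"dx":0,"dy":0,"dz":0,"yaw":0},
    {"dx":0,"dy":0,"dz":0,"yaw":0}
  ],
  "grip": 0.45
}}

```text
t: 11.1
eef_pos: [505.7, -321.6, 11.3]
tcp_rot: [3.141, 0.0, 0.32]
ft_force: [0.1, -0.3, 0.1]
opening: 0.404
```

Request:
{"op": "drive_tool", "data": {
  "commands": [
    {"dx":0,"dy":0,"dz":15,"yaw":0},
    {"dx":0,"dy":0,"dz":30,"yaw":0},
    {"dx":0,"dy":0,"dz":38,"yaw":0},
    {"dx":-10,"dy":0,"dz":38,"yaw":0},
    {"dx":-20,"dy":0,"dz":30,"yaw":0}
  ]
}}

```text
t: 11.52
eef_pos: [476.7, -321.7, 164.5]
tcp_rot: [3.14, -0.001, 0.321]
ft_force: [1.1, -1.0, 1.1]
opening: 0.447
```

```bash
python3 - <<'E'
from h import *
c,im=wsnap('w9'); s=env.state(); print(s['eef_pos'],s['tcp_rot'],s['opening'],s['ft_force'],s['moment'])
for q in ['knife','rest']:
    for x in env.place_of(q,'wrist'): print(q,np.round(x['pixel'],1),round(x['conf'],2),atz(c,x['pixel'],{'knife':5,'knife_tip':16,'rest':0}[q]).round(0))
E
```

```text
[ 474.5211009  -322.41569958  169.35103945] [ 3.13567910e+00 -2.98934475e-03  3.20208311e-01] 0.4502925572472966 [ 1.58028118 -2.257081    5.14762191] [-0.03590555 -0.12386759 -0.06465372]
knife [502.5 221.7] 0.93 [ 539. -492.    5.]
knife [328.2 224.1] 0.75 [ 481. -328.    5.]
rest [330.2 222.8] 0.59 [ 481. -330.    0.]
```

View pics/w9.png

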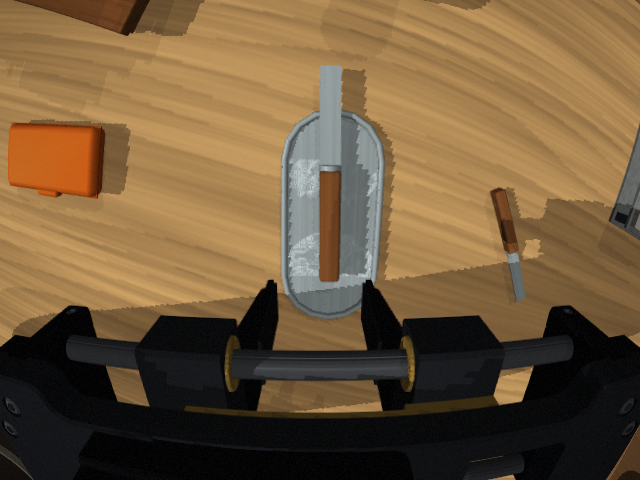

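Request:
{"op": "drive_tool", "data": {
  "commands": [
    {"dx":8,"dy":36,"dz":8,"yaw":-4},
    {"dx":10,"dy":38,"dz":8,"yaw":-4},
    {"dx":14,"dy":36,"dz":8,"yaw":-4},
    {"dx":14,"dy":36,"dz":8,"yaw":-4},
    {"dx":14,"dy":36,"dz":8,"yaw":-4}
  ]
}}

```text
t: 12.08
eef_pos: [536.0, -137.6, 201.0]
tcp_rot: [-3.141, 0.002, -0.033]
ft_force: [0.5, -1.4, 0.4]
opening: 0.447
```

Request:
{"op": "drive_tool", "data": {
  "commands": [
    {"dx":16,"dy":36,"dz":8,"yaw":-4},
    {"dx":16,"dy":36,"dz":8,"yaw":-2.2},
    {"dx":16,"dy":36,"dz":6,"yaw":0},
    {"dx":16,"dy":30,"dz":0,"yaw":0},
    {"dx":0,"dy":0,"dz":0,"yaw":0}
  ],
  "grip": 0.5
}}

```text
t: 12.5
eef_pos: [601.6, 3.5, 222.6]
tcp_rot: [-3.141, 0.001, -0.134]
ft_force: [0.3, 0.4, 0.1]
opening: 0.502
```

Request:
{"op": "drive_tool", "data": {
  "commands": [
    {"dx":0,"dy":0,"dz":0,"yaw":0}
  ]
}}

```text
t: 12.58
eef_pos: [599.9, 0.2, 222.2]
tcp_rot: [3.141, 0.003, -0.135]
ft_force: [0.7, -0.1, -0.3]
opening: 0.499
```

```bash
python3 - <<'E'
from h import *
c,im=wsnap('w10'); s=env.state(); print(s['eef_pos'],s['tcp_rot'],s['opening'],s['ft_force'],s['moment'])
for q,z in [('slot',42),('slate',42),('hinge_line',112),('cover_lip',205),('stand',0)]:
    for x in env.place_of(q,'wrist'): print(q,np.round(x['pixel'],1),round(x['conf'],2),atz(c,x['pixel'],z).round(0))
snap('scene','s7')
for q in ['slate','slot','hinge_line','cover_lip']:
    for x in env.place_of(q,'scene'): print(q,np.round(x['pixel'],1),round(x['conf'],2))
E
```

```text
[599.4411146   -0.99579398 222.47549887] [ 3.14125833e+00  2.71669451e-03 -1.36146796e-01] 0.5011702903100487 [-0.34546395 -0.63122715  0.91442576] [-0.04085811  0.01463424 -0.00121189]
slot [313.  134.6] 0.64 [681.  -3.  42.]
slate [314.5 133.8] 0.82 [682.  -5.  42.]
hinge_line [314.6  79.3] 0.79 [723. -11. 112.]
cover_lip [314.9   8.8] 0.79 [747. -16. 205.]
cover_lip [552.8  78.4] 0.26 [ 705. -145.  205.]
stand [120.1 330.5] 0.62 [476. 292.   0.]
slate [373.4 265.7] 0.94
slot [374.9 267. ] 0.68
hinge_line [391.1 251.2] 0.62
cover_lip [404.7 219.9] 0.78
cover_lip [359.2 232.2] 0.63
cover_lip [374. 266.] 0.61
```

View pics/w10.png

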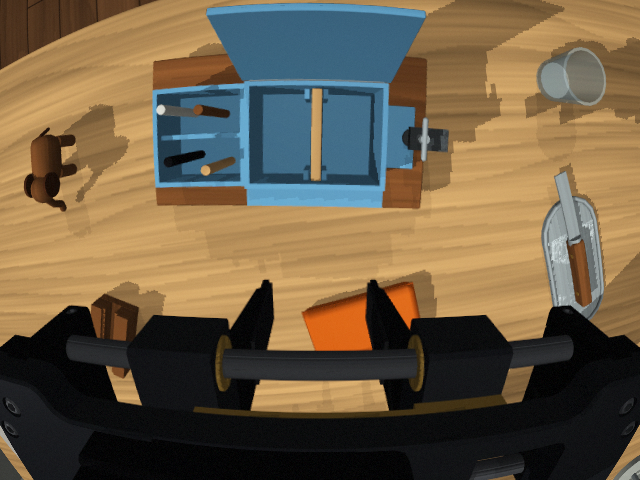

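View pics/s7.png

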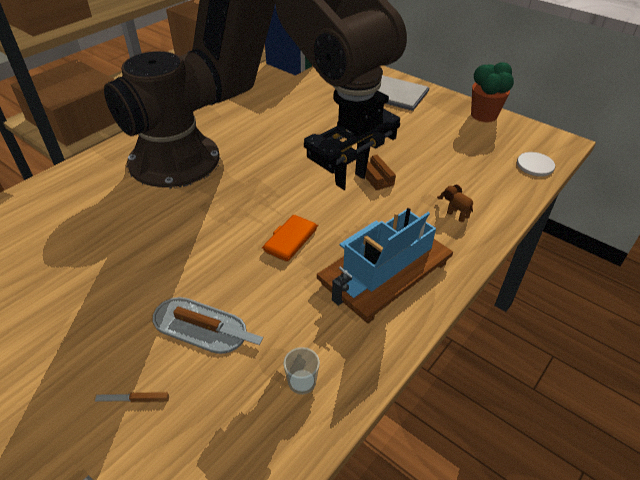

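```bash
python3 - <<'E'
from h import *
import pickle
c,im=pickle.load(open('pics/w10.pkl','rb'));c['fish']=1
d,i2=pickle.load(open('pics/s7.pkl','rb'))
for p in [(317.3,88),(316.3,180.5)]: print(atz(c,p,106).round(1))
cv2.imwrite('pics/s7c.png',cv2.resize(cv2.cvtColor(i2[200:290,330:440],cv2.COLOR_RGB2BGR),None,fx=6,fy=6,interpolation=2))
E
```

```text
[716.8 -12.6 106. ]
[646.2  -2.3 106. ]
```

View pics/s7c.png

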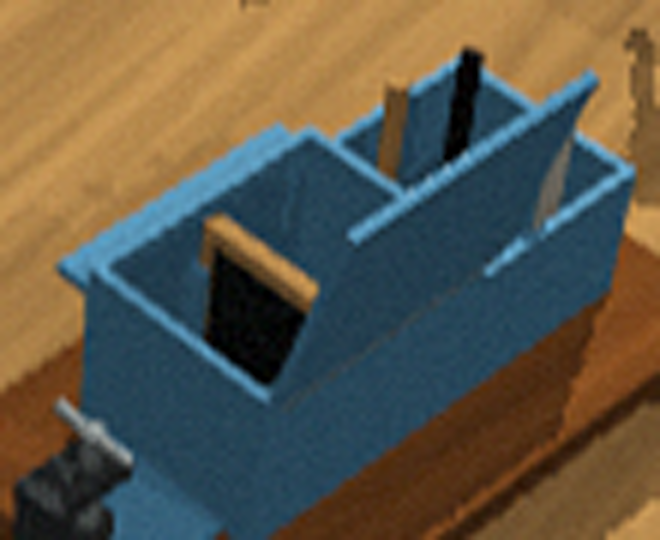

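```bash
python3 - <<'E'
from h import *
import pickle
c,im=pickle.load(open('pics/w10.pkl','rb'));c['fish']=1
d,i2=pickle.load(open('pics/s7.pkl','rb'))
print(tri([(c,(316.3,180.5)),(d,(330+213/6,200+219/6))]))
E
```

```text
(array([646.29879156,  -2.10156516, 104.27985093]), [np.float64(0.32224517977167166), np.float64(0.3222451797718199)])
```

Request:
{"op": "drive_tool", "data": {
  "commands": [
    {"dx":30,"dy":-2.2,"dz":0,"yaw":-0.5},
    {"dx":30,"dy":-2.2,"dz":-15,"yaw":0},
    {"dx":12,"dy":-0.9,"dz":-30,"yaw":0},
    {"dx":0,"dy":0,"dz":-30,"yaw":0},
    {"dx":0,"dy":0,"dz":0,"yaw":0}
  ]
}}

```text
t: 13.55
eef_pos: [669.5, -6.8, 143.3]
tcp_rot: [3.141, 0.009, -0.147]
ft_force: [-0.8, 0.4, -1.7]
opening: 0.496
```

```bash
python3 - <<'E'
from h import *
c,im=wsnap('w11'); s=env.state(); print(s['eef_pos'],s['tcp_rot'],s['opening'],s['ft_force'],s['moment'])
d,i2=snap('scene','s8')
cv2.imwrite('pics/s8c.png',cv2.resize(cv2.cvtColor(i2[130:280,300:460],cv2.COLOR_RGB2BGR),None,fx=4,fy=4,interpolation=2))
E
```

```text
[670.33771837  -6.81086294 146.64693398] [ 3.14125788  0.0057515  -0.14649234] 0.4983453063774735 [-0.4978937   0.12317216  1.65958619] [ 0.0464164   0.01811442 -0.00049042]
```

View pics/w11.png

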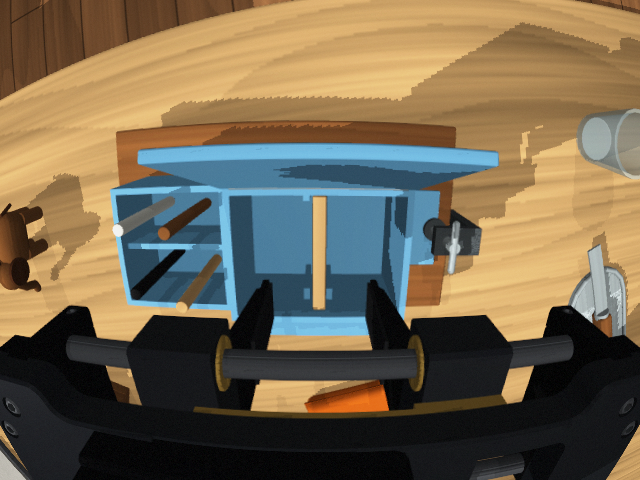

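View pics/s8c.png

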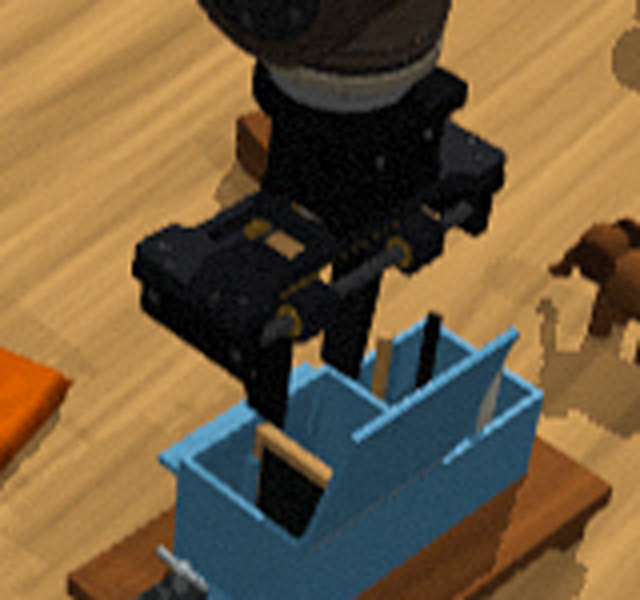

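Request:
{"op": "drive_tool", "data": {
  "commands": [
    {"dx":0,"dy":0,"dz":-25,"yaw":0},
    {"dx":0,"dy":0,"dz":-20,"yaw":0},
    {"dx":0,"dy":0,"dz":-12,"yaw":0},
    {"dx":0,"dy":0,"dz":-8,"yaw":0},
    {"dx":0,"dy":0,"dz":0,"yaw":0}
  ]
}}

```text
t: 14.07
eef_pos: [671.6, -6.8, 84.3]
tcp_rot: [3.141, 0.0, -0.146]
ft_force: [-0.6, -0.3, 0.5]
opening: 0.501
```

```bash
python3 - <<'E'
from h import *
c,im=wsnap('w12'); s=env.state(); print(s['eef_pos'],s['tcp_rot'],s['opening'],s['ft_force'],s['moment'])
E
```

```text
[671.94774219  -6.86729977  85.14967507] [ 3.14153376e+00 -6.53268386e-04 -1.46368023e-01] 0.5021405215634043 [-0.17397718 -0.35990213  0.48608348] [0.03003937 0.03190047 0.00579677]
```

View pics/w12.png

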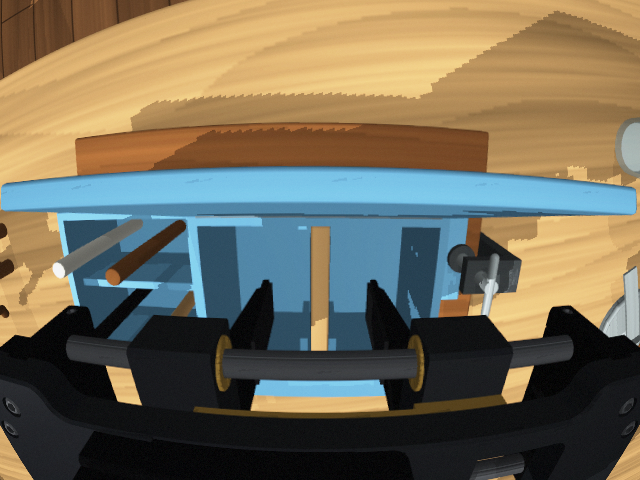

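Request:
{"op": "drive_tool", "data": {
  "commands": [
    {"dx":0,"dy":0,"dz":-6,"yaw":0},
    {"dx":0,"dy":0,"dz":0,"yaw":0}
  ]
}}

```text
t: 14.28
eef_pos: [671.8, -6.9, 78.6]
tcp_rot: [3.142, -0.001, -0.146]
ft_force: [-0.5, -1.2, -1.3]
opening: 0.501
```

Request:
{"op": "drive_tool", "data": {
  "commands": [
    {"dx":0,"dy":0,"dz":0,"yaw":0},
    {"dx":0,"dy":0,"dz":0,"yaw":0},
    {"dx":0,"dy":0,"dz":0,"yaw":0},
    {"dx":0,"dy":0,"dz":0,"yaw":0},
    {"dx":0,"dy":0,"dz":0,"yaw":0}
  ],
  "grip": 0
}}

```text
t: 14.7
eef_pos: [671.7, -6.8, 78.5]
tcp_rot: [3.142, -0.0, -0.146]
ft_force: [0.2, 0.1, 0.3]
opening: 0.205
```

Request:
{"op": "drive_tool", "data": {
  "commands": [
    {"dx":0,"dy":0,"dz":0,"yaw":0},
    {"dx":0,"dy":0,"dz":0,"yaw":0}
  ]
}}

```text
t: 14.87
eef_pos: [671.7, -6.8, 78.3]
tcp_rot: [3.142, -0.0, -0.146]
ft_force: [-1.4, 0.3, 0.4]
opening: 0.08
```

Request:
{"op": "drive_tool", "data": {
  "commands": [
    {"dx":0,"dy":0,"dz":15,"yaw":0},
    {"dx":0,"dy":0,"dz":25,"yaw":0},
    {"dx":0,"dy":0,"dz":30,"yaw":0},
    {"dx":0,"dy":0,"dz":30,"yaw":0},
    {"dx":0,"dy":0,"dz":15,"yaw":0}
  ]
}}

```text
t: 15.28
eef_pos: [672.5, -6.9, 197.0]
tcp_rot: [-3.142, -0.004, -0.146]
ft_force: [-0.4, -0.0, -1.2]
opening: 0.082
```

Request:
{"op": "drive_tool", "data": {
  "commands": [
    {"dx":-25,"dy":10,"dz":10,"yaw":0},
    {"dx":-35,"dy":10,"dz":0,"yaw":0},
    {"dx":-35,"dy":15,"dz":0,"yaw":0},
    {"dx":-30,"dy":25,"dz":0,"yaw":0},
    {"dx":-25,"dy":30,"dz":0,"yaw":0}
  ]
}}

```text
t: 15.7
eef_pos: [519.4, 83.0, 203.4]
tcp_rot: [3.141, 0.0, -0.148]
ft_force: [1.6, 0.9, -0.1]
opening: 0.087
```

```bash
python3 - <<'E'
from h import *
c,im=wsnap('w13'); s=env.state(); print(s['eef_pos'],s['tcp_rot'],s['opening'],s['ft_force'],s['moment'])
for x in env.place_of('stand','wrist'): print(np.round(x['pixel'],1),round(x['conf'],2),atz(c,x['pixel'],0).round(0))
c,_=snap('scene','s9')
for x in env.place_of('stand','scene'): print(np.round(x['pixel'],1),round(x['conf'],2),atz(c,x['pixel'],0).round(0))
E
```

```text
[515.50520633  87.4645167  203.44109959] [-3.14095821e+00  3.08832419e-03 -1.45948617e-01] 0.08155431095604856 [-1.2486798   4.08560124 -0.46038366] [0.29330574 0.11083435 0.05170732]
[150.  275.9] 0.9 [478. 290.   0.]
[377.2 175.3] 0.72 [474. 303.   0.]
[460.8 212.3] 0.5 [719. 313.   0.]
```

View pics/w13.png

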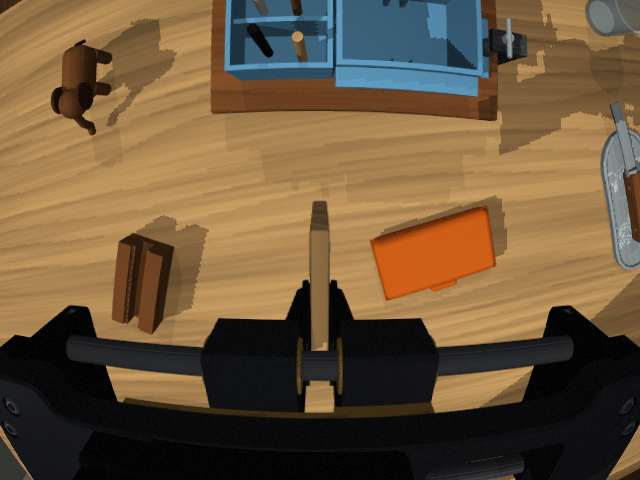

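View pics/s9.png

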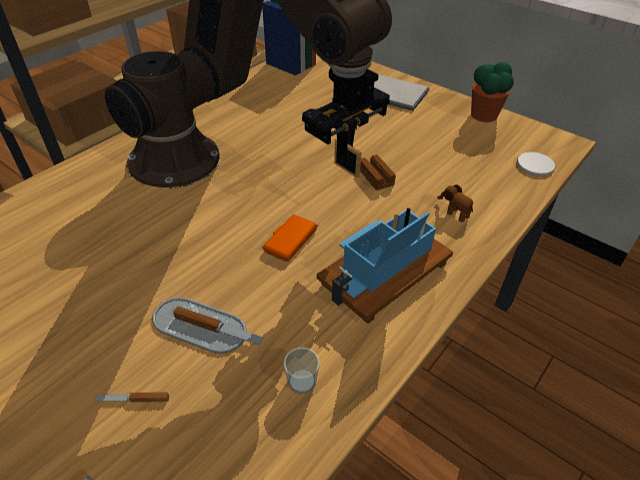

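View pics/top_stand.png

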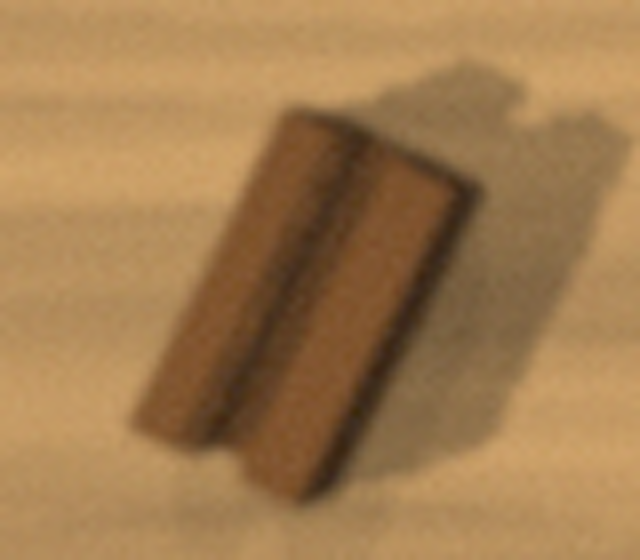

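```bash
python3 - <<'E'
from h import *
import pickle
c,_=pickle.load(open('pics/top0.pkl','rb'))
W=[atz(c,(120+x/8,270+y/8),35) for x,y in [(292,110),(460,185),(292,497),(135,425)]]
for i in range(4):
    v=W[(i+1)%4]-W[i]; print(W[i].round(1),np.linalg.norm(v).round(1), np.degrees(np.arctan2(v[1],v[0])).round(1))
print(np.mean(W,0))
E
```

```text
[529.5 292.8  35. ] 52.9 -114.8
[507.3 244.8  35. ] 98.4 151.5
[420.9 291.7  35. ] 49.3 64.9
[441.8 336.3  35. ] 97.9 -26.4
[474.89323642 291.4187469   35.        ]
```

Request:
{"op": "drive_tool", "data": {
  "commands": [
    {"dx":-20,"dy":32,"dz":0,"yaw":-4},
    {"dx":-22,"dy":32,"dz":0,"yaw":-4},
    {"dx":-23,"dy":32,"dz":0,"yaw":-4},
    {"dx":-24,"dy":32,"dz":0,"yaw":-4},
    {"dx":-24,"dy":32,"dz":0,"yaw":-2.6}
  ]
}}

```text
t: 16.32
eef_pos: [408.7, 243.9, 203.2]
tcp_rot: [-3.142, -0.0, -0.476]
ft_force: [0.7, 1.0, -0.3]
opening: 0.085
```

Request:
{"op": "drive_tool", "data": {
  "commands": [
    {"dx":0,"dy":0,"dz":0,"yaw":0},
    {"dx":0,"dy":0,"dz":0,"yaw":0}
  ]
}}

```text
t: 16.48
eef_pos: [408.8, 244.2, 203.3]
tcp_rot: [-3.141, -0.0, -0.468]
ft_force: [0.8, 0.3, -1.6]
opening: 0.085
```

```bash
python3 - <<'E'
from h import *
c,im=wsnap('w14'); s=env.state(); print(s['eef_pos'],s['tcp_rot'],s['opening'],s['ft_force'],s['moment'])
for x in env.place_of('stand','wrist'): print(np.round(x['pixel'],1),round(x['conf'],2),atz(c,x['pixel'],0).round(0))
for W in [(475,291,35)]: print(proj(c,W))
E
```

```text
[409.50602133 243.28503461 203.27691339] [-3.14148642e+00 -5.15777036e-04 -4.69404017e-01] 0.08386256258313374 [ 0.06607051 -0.10625705 -1.21273233] [ 0.07290119  0.0259426  -0.03963146]
[247.2 180.4] 0.68 [474. 295.  -0.]
[243.63772729 182.60324172]
```

View pics/w14.png

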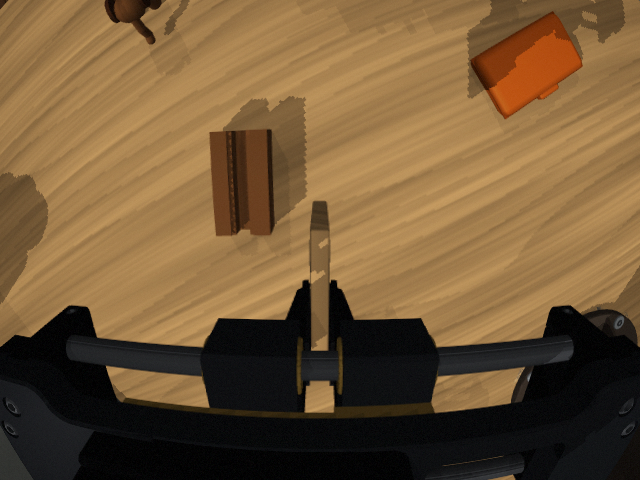

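```bash
python3 - <<'E'
from h import *
import pickle
c,im=pickle.load(open('pics/w14.pkl','rb'))
cv2.imwrite('pics/w14c.png',cv2.resize(cv2.cvtColor(im[120:245,195:345],cv2.COLOR_RGB2BGR),None,fx=5,fy=5,interpolation=2)[:600])
E
```

```text
(no output)
```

View pics/w14c.png

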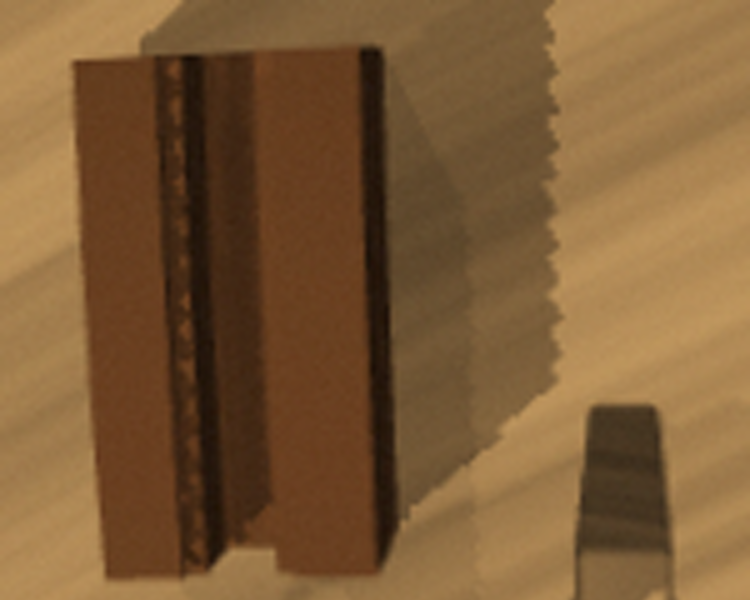

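```bash
python3 - <<'E'
from h import *
import pickle
c,im=pickle.load(open('pics/w14.pkl','rb'));c['fish']=1
f=lambda x,y,z=35: atz(c,(195+x/5,120+y/5),z)
W=[f(*p) for p in [(75,61),(364,47),(378,573),(106,577)]]
for i in range(4):
    v=W[(i+1)%4]-W[i]; print(W[i].round(1),np.linalg.norm(v).round(1), np.degrees(np.arctan2(v[1],v[0])).round(1))
print('centre',np.mean(W,0))
a=(f(155,57)+f(255,52))/2;b=(f(183,575)+f(275,573))/2
v=a-b;print('groove',a,b,np.degrees(np.arctan2(v[1],v[0])),(a+b)/2, np.linalg.norm(f(155,57)-f(255,52)))
T=np.array([409,244,0]);yaw=-.470
p=f(624,405,167)-T; R=np.array([[np.cos(yaw),np.sin(yaw)],[-np.sin(yaw),np.cos(yaw)]])
print('slate front bottom in tool',R@p[:2])
q=f(624,552,167);print(R@(q-T)[:2])
E
```

```text
[531.8 296.6  35. ] 54.2 -116.5
[507.6 248.   35. ] 98.6 153.3
[419.6 292.4  35. ] 53.7 63.9
[443.2 340.6  35. ] 99.0 -26.4
centre [475.54752475 294.39935229  35.        ]
groove [520.62365493 274.45535835  35.        ] [432.53821604 318.35139044  35.        ] -26.48866930551211 [476.58093548 296.40337439  35.        ] 18.798918226445892
slate front bottom in tool [44.67116327  1.53947343]
[27.55264797  1.49131087]
```

Request:
{"op": "drive_tool", "data": {
  "commands": [
    {"dx":20,"dy":18,"dz":-15,"yaw":0.5},
    {"dx":20,"dy":18,"dz":-25,"yaw":0},
    {"dx":17.7,"dy":17.5,"dz":-25,"yaw":0},
    {"dx":0,"dy":0,"dz":-25,"yaw":0},
    {"dx":0,"dy":0,"dz":0,"yaw":0}
  ]
}}

```text
t: 17.0
eef_pos: [466.5, 294.8, 108.7]
tcp_rot: [3.136, 0.004, -0.464]
ft_force: [-1.4, -0.4, -1.0]
opening: 0.085
```

Request:
{"op": "drive_tool", "data": {
  "commands": [
    {"dx":0,"dy":0,"dz":0,"yaw":0},
    {"dx":0,"dy":0,"dz":0,"yaw":0}
  ]
}}

```text
t: 17.17
eef_pos: [467.2, 295.8, 114.3]
tcp_rot: [-3.141, -0.0, -0.464]
ft_force: [-0.1, 0.5, -0.2]
opening: 0.087
```

```bash
python3 - <<'E'
from h import *
c,im=wsnap('w15'); s=env.state(); print(s['eef_pos'],s['tcp_rot'],s['opening'],s['ft_force'],s['moment'])
c,i2=snap('scene','s10')
cv2.imwrite('pics/s10c.png',cv2.resize(cv2.cvtColor(i2[110:210,310:440],cv2.COLOR_RGB2BGR),None,fx=6,fy=6,interpolation=2))
E
```

```text
[467.19019565 296.02718055 114.80782713] [-3.14025833e+00 -1.14350516e-03 -4.63478572e-01] 0.08396729186719594 [-0.21812003  0.05659639 -0.87218802] [0.07472089 0.03747955 0.02185051]
```

View pics/w15.png

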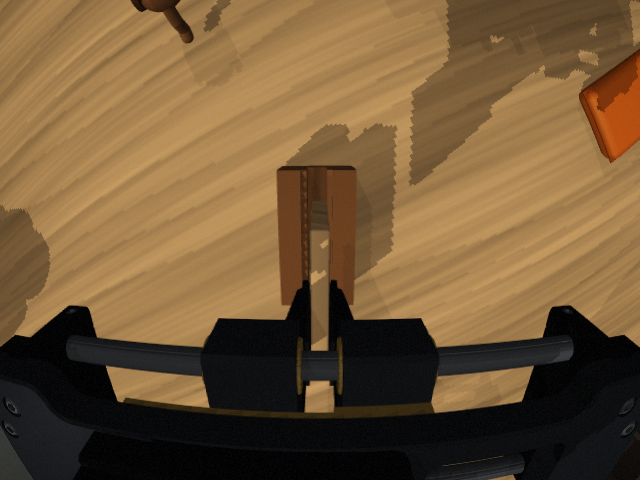

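View pics/s10c.png

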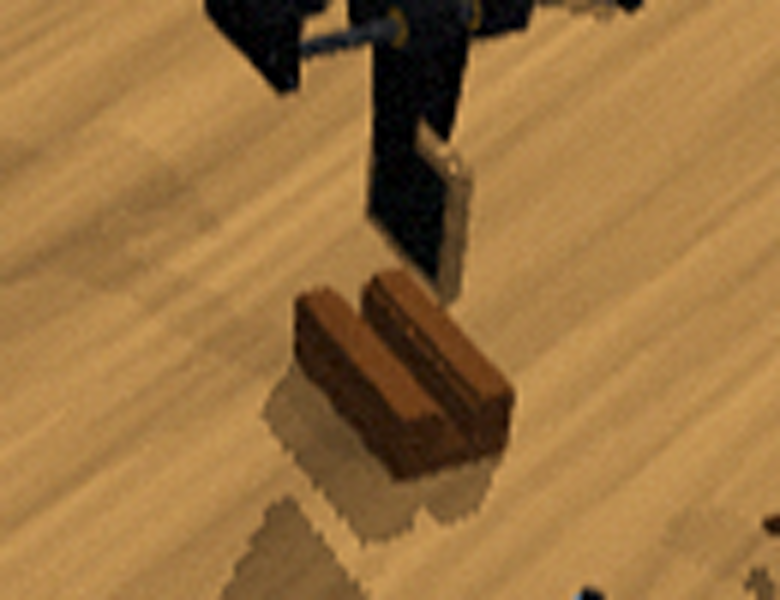

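```bash
python3 - <<'E'
from h import *
import pickle
c,im=pickle.load(open('pics/w15.pkl','rb'));c['fish']=1
cv2.imwrite('pics/w15c.png',cv2.resize(cv2.cvtColor(im[150:310,250:390],cv2.COLOR_RGB2BGR),None,fx=5,fy=3.7,interpolation=2))
E
```

```text
(no output)
```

View pics/w15c.png

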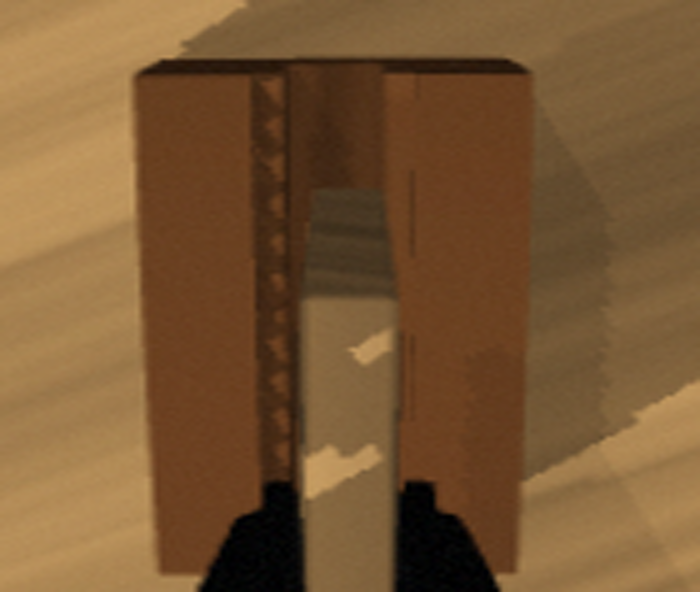

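Request:
{"op": "drive_tool", "data": {
  "commands": [
    {"dx":0.7,"dy":1.4,"dz":-15,"yaw":0},
    {"dx":0,"dy":0,"dz":-15,"yaw":0},
    {"dx":0,"dy":0,"dz":-8,"yaw":0},
    {"dx":0,"dy":0,"dz":0,"yaw":0}
  ]
}}

```text
t: 17.6
eef_pos: [466.7, 297.7, 75.0]
tcp_rot: [3.141, 0.001, -0.462]
ft_force: [0.2, -0.4, -0.7]
opening: 0.08
```

```bash
python3 - <<'E'
from h import *
c,im=wsnap('w16'); s=env.state(); print(s['eef_pos'],s['tcp_rot'],s['opening'],s['ft_force'],s['moment'])
c,i2=snap('scene','s11')
a=cv2.resize(cv2.cvtColor(im[190:320,260:380],cv2.COLOR_RGB2BGR),(400,433),interpolation=2)
b=cv2.resize(cv2.cvtColor(i2[130:200,340:410],cv2.COLOR_RGB2BGR),(400,400),interpolation=2)
o=np.zeros((433,800,3),np.uint8);o[:,:400]=a;o[:400,400:]=b
cv2.imwrite('pics/m11.png',o)
E
```

```text
[467.07291151 297.91591078  75.71776493] [ 3.14144725e+00  3.45316706e-05 -4.62441180e-01] 0.08385592384192105 [0.51428632 0.30617393 0.65644737] [ 0.03238488  0.03890693 -0.01847437]
```

View pics/m11.png

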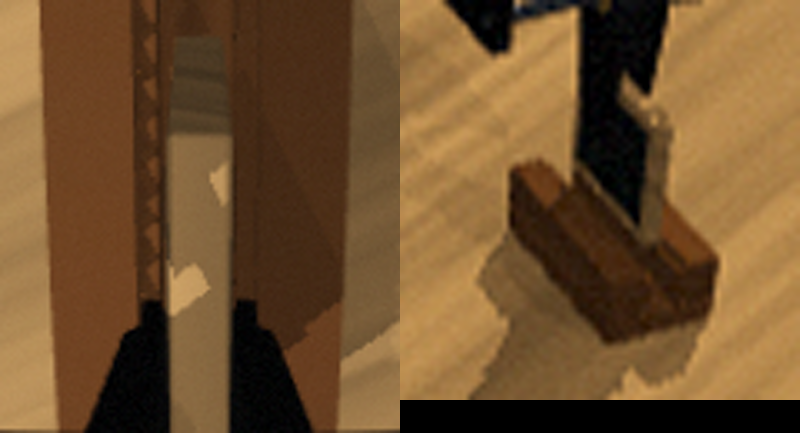

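Request:
{"op": "drive_tool", "data": {
  "commands": [
    {"dx":0,"dy":0,"dz":-10,"yaw":0},
    {"dx":0,"dy":0,"dz":-8,"yaw":0},
    {"dx":0,"dy":0,"dz":-4,"yaw":0},
    {"dx":0,"dy":0,"dz":0,"yaw":0}
  ]
}}

```text
t: 18.03
eef_pos: [466.6, 297.8, 52.2]
tcp_rot: [3.14, 0.001, -0.462]
ft_force: [-0.3, 0.7, 0.0]
opening: 0.081
```

Request:
{"op": "drive_tool", "data": {
  "commands": [
    {"dx":0,"dy":0,"dz":-1.5,"yaw":0},
    {"dx":0,"dy":0,"dz":-1,"yaw":0},
    {"dx":0,"dy":0,"dz":0,"yaw":0}
  ]
}}

```text
t: 18.28
eef_pos: [467.1, 298.1, 50.8]
tcp_rot: [3.142, -0.0, -0.462]
ft_force: [-0.5, 0.7, -0.9]
opening: 0.082
```

Request:
{"op": "drive_tool", "data": {
  "commands": [
    {"dx":0,"dy":0,"dz":-1,"yaw":0},
    {"dx":0,"dy":0,"dz":-1,"yaw":0},
    {"dx":0,"dy":0,"dz":0,"yaw":0}
  ]
}}

```text
t: 18.53
eef_pos: [467.2, 298.2, 49.3]
tcp_rot: [-3.141, -0.0, -0.462]
ft_force: [-1.9, -0.9, 4.0]
opening: 0.082
```

Request:
{"op": "drive_tool", "data": {
  "commands": [
    {"dx":0,"dy":0,"dz":-0.5,"yaw":0},
    {"dx":0,"dy":0,"dz":0,"yaw":0}
  ]
}}

```text
t: 18.7
eef_pos: [467.2, 298.2, 49.3]
tcp_rot: [-3.141, -0.001, -0.462]
ft_force: [-2.5, -0.7, 10.4]
opening: 0.086
```

Request:
{"op": "drive_tool", "data": {
  "commands": [
    {"dx":0,"dy":0,"dz":0,"yaw":0},
    {"dx":0,"dy":0,"dz":0,"yaw":0},
    {"dx":0,"dy":0,"dz":0,"yaw":0},
    {"dx":0,"dy":0,"dz":0,"yaw":0},
    {"dx":0,"dy":0,"dz":0,"yaw":0}
  ],
  "grip": 0.4
}}

```text
t: 19.12
eef_pos: [467.0, 298.1, 48.2]
tcp_rot: [3.141, 0.0, -0.462]
ft_force: [0.3, 0.5, 0.3]
opening: 0.364
```

Request:
{"op": "drive_tool", "data": {
  "commands": [
    {"dx":0,"dy":0,"dz":10,"yaw":0},
    {"dx":0,"dy":0,"dz":30,"yaw":0},
    {"dx":0,"dy":0,"dz":35,"yaw":0},
    {"dx":0,"dy":0,"dz":35,"yaw":0},
    {"dx":-20,"dy":-20,"dz":25,"yaw":0}
  ]
}}

```text
t: 19.53
eef_pos: [449.7, 279.9, 186.7]
tcp_rot: [-3.137, -0.003, -0.462]
ft_force: [-0.2, -0.8, -0.5]
opening: 0.402
```

Request:
{"op": "drive_tool", "data": {
  "commands": [
    {"dx":-25,"dy":-25,"dz":0,"yaw":0},
    {"dx":-20,"dy":-20,"dz":0,"yaw":0},
    {"dx":0,"dy":0,"dz":0,"yaw":0},
    {"dx":0,"dy":0,"dz":0,"yaw":0}
  ]
}}

```text
t: 19.87
eef_pos: [401.7, 232.6, 184.5]
tcp_rot: [-3.141, -0.001, -0.463]
ft_force: [1.2, 0.9, 0.2]
opening: 0.398
```

```bash
python3 - <<'E'
from h import *
c,im=wsnap('w17'); s=env.state(); print(s['eef_pos'],s['tcp_rot'],s['opening'],s['ft_force'])
for q,z in [('slate',13),('stand',0)]:
  for x in env.place_of(q,'wrist'): print(q,np.round(x['pixel'],1),round(x['conf'],2),atz(c,x['pixel'],z).round(0))
d,i2=snap('scene','s12')
for q in ('slate','stand'):
  for x in env.place_of(q,'scene'): print(q,np.round(x['pixel'],1),round(x['conf'],2),atz(d,x['pixel'],13 if q=='slate' else 0).round(0))
cv2.imwrite('pics/s12c.png',cv2.resize(cv2.cvtColor(i2[130:200,340:410],cv2.COLOR_RGB2BGR),(600,600),interpolation=2))
E
```

```text
[402.5270849  233.17131967 184.21656414] [-3.14036809e+00 -1.08899898e-03 -4.62807809e-01] 0.3982900242668954 [ 1.133556   -0.37289731 -0.17231095]
stand [232.5 180.2] 0.9 [475. 293.   0.]
slate [375.  171.9] 0.77 [470. 297.  13.]
slate [374.5 266.1] 0.72 [666.  16.  13.]
stand [376.4 178.9] 0.71 [481. 289.   0.]
stand [373.5 266. ] 0.57 [658.  25.  -0.]
```

View pics/w17.png

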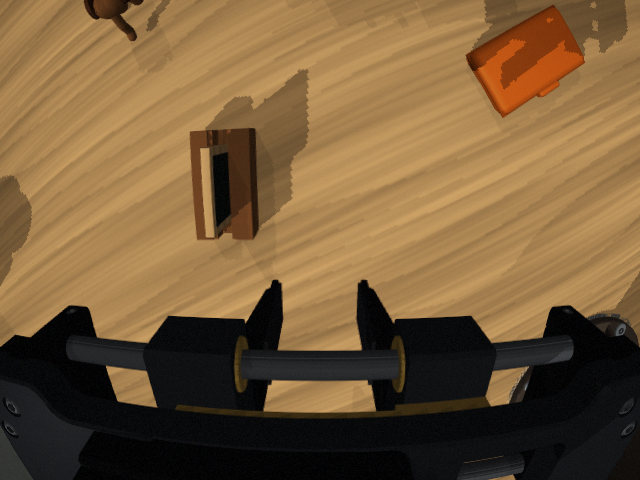

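View pics/s12.png

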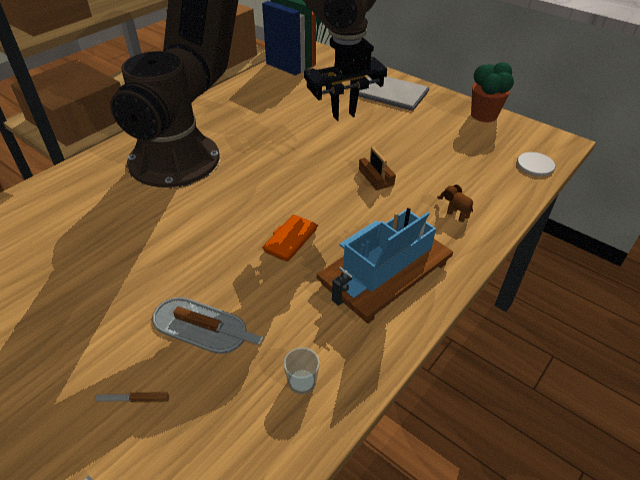

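View pics/s12c.png

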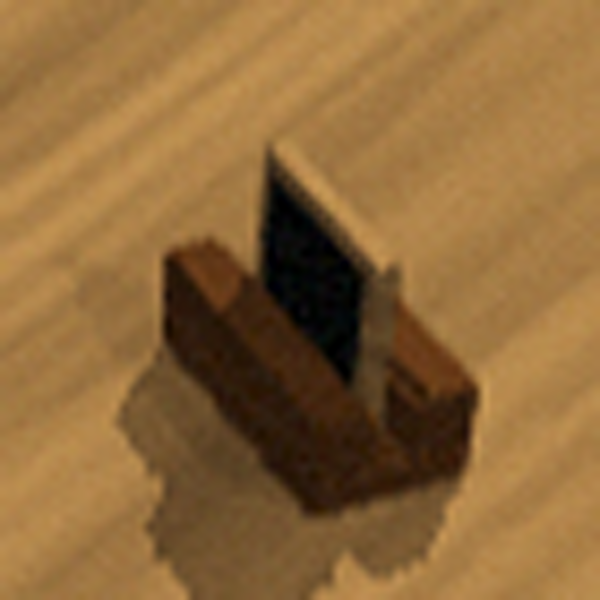

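```bash
python3 - <<'E'
from h import *
import pickle
c,im=pickle.load(open('pics/w17.pkl','rb'));c['fish']=1
d,i2=pickle.load(open('pics/s12.pkl','rb'))
cv2.imwrite('pics/w17c.png',cv2.resize(cv2.cvtColor(im[115:255,170:290],cv2.COLOR_RGB2BGR),None,fx=5,fy=4.2,interpolation=2))
A=tri([(c,(207,148)),(d,(385,161))]);B=tri([(c,(210,237)),(d,(372.3,147.5))])
print(A,B)
n=np.array([.446,.895]);print('lateral of top vs groove', [float(n@(p[0][:2]-[475.2,293.8])) for p in (A,B)])
print('x mid',np.array([.895,-.446])@((A[0]+B[0])[:2]/2-[475.2,293.8]))
E
```

```text
(array([507.0099557 , 278.13527986,  75.78207301]), [np.float64(0.29888929442943435), np.float64(0.2988892944295421)]) (array([443.66705169, 313.49374671,  70.36015536]), [np.float64(0.014258217014972431), np.float64(0.014258217014919894)])
lateral of top vs groove [0.167315718885493, 3.562208358140158]
x mid -0.7745121201948131
```

View pics/w17c.png

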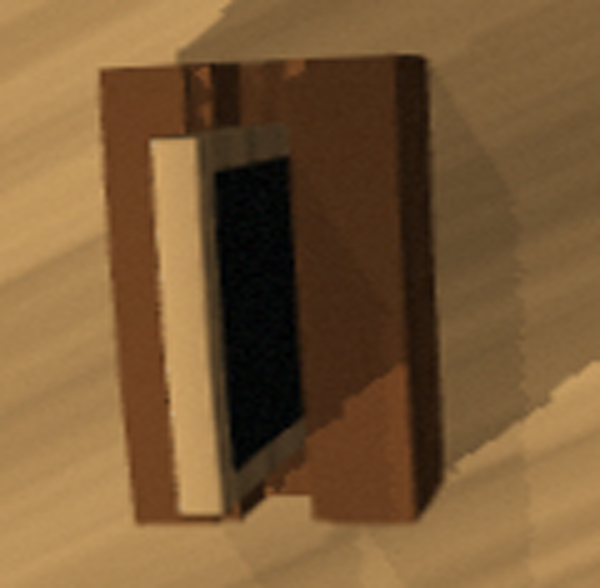

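```bash
python3 - <<'E'
from h import *
import pickle
c,_=pickle.load(open('pics/w10.pkl','rb'));c['fish']=1
d,_=pickle.load(open('pics/s7.pkl','rb'))
print(tri([(c,(314.9,8.8)),(d,(404.7,219.9))]))
print(env.state()['t'],env.job_done())
E
```

```text
(array([740.39078043, -17.67947478, 216.24748708]), [np.float64(3.4497883471722948), np.float64(3.4497883471720687)])
the job is handed in; nothing more can be done
20.1667 None
```

The job was carried out in full and handed in at about 20 s, well inside the 72 s limit. `job_done` gives no verdict, so this rests on my own checks.

- **Cover:** I pushed the blade about 12 mm into the gap and levered the cover up along its arc with the blade. No finger touched it. It stayed open at about 1.7–1.8 rad, measured roughly: the two views of the lip missed each other by about 3.4 mm. The last pictures still show it standing open.
- **Knife:** The larger knife is back on the spoon rest. Its handle centre measures about (481, -328) against the rest's centre at (481, -330), taking the handle as lying on the rest's floor. I felt it touch down before letting go.
- **Slate:** It stands in the stand's groove, seated with a contact force of 4–10 N. Its middle is within about 1 mm of the stand's centre lengthwise. The two top corners measured 70 and 76 mm high where 77 is expected, so they disagree by about 5 mm. One corner is about 3.5 mm sideways of the groove line, which suggests a slight lean or turn inside the allowed range.
- **Jar, elephant and crayon case:** They look unmoved in the pictures; I did not measure them again. The gripper was clear of everything at hand-in.

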